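Restock the film-can rack with cedar balls and cans

ROBOT

A 6-joint arm with a two-finger parallel gripper is mounted at the origin on the work surface. World frame = base frame: x ahead of the robot, y to its left, z up, the work surface at z = 0. Lengths are in m, angles in rad, forces in N, time in s.
With the tool pointing down it reaches from about 0.325 to 0.9 m from the base axis. Payload 6.1 kg.
Tool frame: the origin (TCP) lies at the very end of the fingers, on their centre line; the grasp point (between the pads) lies 19 mm behind it; z points along the fingers, y is the line along which they close (so a half turn about z gives the same grasp; the last joint's range is limited). The gripper opens to 87 mm and grips with 3 to 60 N. Pads are 19 mm wide; open, the fingers measure 117 mm over their backs; the gripper's body (75 mm by 190 mm) begins 51 mm behind the grasp point.
Start: joints at [-1.298, 0.22, 1.526, -0, 1.395, -0.126], TCP at [0.243, -0.576, 0.223] pointing down, gripper open.
Joint ranges: [-2.98, 2.98], [-0.91, 2.08], [0.09, 2.57], [-1.24, 4.39], [0.2, 2.65], [-2.68, 2.68]. Speed limits (rad/s): [2.57, 2.57, 3.01, 3.14, 3.14, 3.14].

INTERFACE

Orientations are given as a 3x3 rotation matrix whose columns are the frame's x, y, z axes.
In Python, from plant import get_state, grab_frame, hand_in gives the robot as it stands.
- The arm moves only by the shell command python3 -m pendant 'ROWS' [OPENING] [FORCE]. ROWS is JSON, a list of rows, each a list of 2 entries, a list of its own where there are three numbers: the shift along the tool's x, y, z in units of 40 mm (1.0 is 40 mm), then the turn, a rotation vector about the tool's x, y, z in units of 5 degrees (1.0 is 5 degrees). A call has 1 to 5 rows; each row shifts and turns the commanded pose from where the row before left it, along the tool's axes as they then stand; what a row does not reach is not made up. A row lasts 1/10 s, in which the tool goes at most 50 mm and 8.59 degrees, less where a joint would pass 70% of its speed; a pose out of reach is approached as far as the arm can. A call is refused whole if a number of a shift passes 1 or a number of a turn 1, either way. A call with a gripper value outside its range is refused whole. OPENING is the closure, from 0 (fully open) to 1 (shut), set as the call begins (- or left out, the last holds). The fingers move at their own pace and stop on an object; FORCE is the grip in N (left out, the last holds). Time passes only in rows, so rows that do not move let the fingers close. It gives the time, the measured TCP pose, the force, the opening and the grip force at its end, in the units of the state.
- get_state(): the state, without advancing time (a new reading comes with each control period).
- grab_frame(name): name is "scene" or "top" or "wrist"; returns a dict with "frame" (384x512x3 uint8, red, green, blue), "camera_matrix" (3x3 intrinsics, pixels), "cam_to_world" (4x4, takes a point from camera to world coordinates). Camera axes: x right, y up, looking along -z (the intrinsics and any distortion apply to the point x, -y, -z); pixel columns grow to the right and rows downward; lengths in m; the calibration is good to about 2 mm. A picture is of the moment at which its call begins. There is no depth.
- hand_in(): hands the job in; it is judged then, once.
The state is a dict: "t": time; "qpos": joint angles; "joint_vel": joint speeds; "joint_torque": joint torques, N m; "tool_pos": TCP position; "tcp_rot": TCP orientation; "contact_force": force on the tool from outside, world axes, zero at the start; "moment": the same for the moment, N m; "finger_gap": opening from 0.0 (shut) to 1.0 (fully open); "finger_force": force on a finger pad.
Only numpy, scipy, OpenCV 4.12 (cv2) and the standard library are available. Lean on these libraries where they do the work, as an engineer would, in place of code of your own. Each camera call takes 0.05 s, during which the arm holds its last target. There are 200 camera calls.

TASK

Get this film-can rack ready for the shelf. First take the scoop and move every cedar ball from the white bin into the rack's open well with it (do not touch the balls with the gripper) and lay the scoop back flat in its rest tray; then slide the film cans along the bench, without lifting them, into the lane between the guide rails so that they stand upright in single file, the first against the stop at the closed end and the others closed up behind it. Leave the other things on the bench where they are.

Things in the scene. Friction and masses are not known exactly. Their poses are not given: they have to be found in the camera images.
- rack: Grey steel film-can rack, fixed: a lane between two guide rails and, on its +x side, an open box (the well). Origin: on the bench, middle of the stop's inner face at the lane's closed end; +y runs along the lane to its mouth, z up. Lane 68 mm wide inside, no floor (cans slide on the bench); rails 36 mm high, 6 mm thick, straight to y = 262 mm; stop 50 mm high.
- well (a point): Centre of the inner floor of the rack's well (x 103, y 120, z 4 mm in the rack's frame, same axes). Inside 110 mm (x) by 120 mm (y). The wall towards the lane (-x) is 44 mm high, the other three 60 mm above the bench; walls 6 mm thick.
- lane_mouth (a point): Middle of the lane's open end on the bench (y = 262 mm in the rack's frame, same axes). From here the rail ends flare outwards for 36 mm, to about 105 mm inner width. The cans come in here, moving along -y.
- bin: White plastic trough bin with the cedar balls, fixed. Origin: centre of its underside; x along its length. Inside 250 mm long, end walls 50 mm high, 4 mm thick; floor 64 mm wide (y), sides leaning out 30 degrees from upright to 118 mm wide at the top. Floor level, 4 mm above the bench, from x = 0 to the +x end; the -x half ramps up to 22 mm, so balls stay in the +x half.
- rest: Shallow steel rest tray for the scoop, fixed to the bench, 138 mm (x) by 98 mm (y), floor 3 mm thick, rim 12 mm high and 4 mm thick. Origin: centre of its underside.
- scoop: Aluminium scoop, loose, 0.15 kg. Origin: centre of the pan's flat underside; +x out of the open front, z up. Pan floor 2 mm thick, 57 mm wide, x -45 to 45 mm (front lip); sides leaning out 30 degrees from upright like the bin's, 34 mm high, 95 mm apart at the top, x -45 to 35; back wall 40 mm high. Starts in the rest, front roughly along the rest's +x.
- scoop_grip (a point): Best grip on the black bar handle, from above across its 20 mm width (at x -45, z 78 mm in the scoop's frame, 17 mm behind the centre of mass). The handle lies along x above the pan's rear, x -95 to -10 mm, 22 mm tall, centred 78 mm above the underside.
- ball0: Waxed, smooth cedar-wood ball, 30 mm diameter, 15 g, rolls freely. Origin at its centre. Starts in the bin; may be absent (5 to 8 are present).
- ball1: Waxed, smooth cedar-wood ball, 30 mm diameter, 15 g, rolls freely. Origin at its centre. Starts in the bin; may be absent (5 to 8 are present).
- ball2: Waxed, smooth cedar-wood ball, 30 mm diameter, 15 g, rolls freely. Origin at its centre. Starts in the bin; may be absent (5 to 8 are present).
- ball3: Waxed, smooth cedar-wood ball, 30 mm diameter, 15 g, rolls freely. Origin at its centre. Starts in the bin; may be absent (5 to 8 are present).
- ball4: Waxed, smooth cedar-wood ball, 30 mm diameter, 15 g, rolls freely. Origin at its centre. Starts in the bin; may be absent (5 to 8 are present).
- ball5: Waxed, smooth cedar-wood ball, 30 mm diameter, 15 g, rolls freely. Origin at its centre. Starts in the bin; may be absent (5 to 8 are present).
- ball6: Waxed, smooth cedar-wood ball, 30 mm diameter, 15 g, rolls freely. Origin at its centre. Starts in the bin; may be absent (5 to 8 are present).
- ball7: Waxed, smooth cedar-wood ball, 30 mm diameter, 15 g, rolls freely. Origin at its centre. Starts in the bin; may be absent (5 to 8 are present).
- can0: Upright round steel film can, 62 mm diameter, 64 mm tall, about 0.18 kg. Origin: centre of its underside, +z up. Starts standing on the bench in front of or beside the lane's mouth; may be absent (3 or 4 are present).
- can1: Upright round steel film can, 62 mm diameter, 64 mm tall, about 0.18 kg. Origin: centre of its underside, +z up. Starts standing on the bench in front of or beside the lane's mouth; may be absent (3 or 4 are present).
- can2: Upright round steel film can, 62 mm diameter, 64 mm tall, about 0.18 kg. Origin: centre of its underside, +z up. Starts standing on the bench in front of or beside the lane's mouth; may be absent (3 or 4 are present).
- can3: Upright round steel film can, 62 mm diameter, 64 mm tall, about 0.18 kg. Origin: centre of its underside, +z up. Starts standing on the bench in front of or beside the lane's mouth; may be absent (3 or 4 are present).
- tape: Bystander: roll of tape lying flat, 84 mm across, 24 mm high. Origin: centre of underside.
- pot: Bystander: grey plastic pot, 54 mm across, 70 mm high. Origin: centre of underside.
- brush: Bystander: dusting brush with a wooden handle, about 200 mm long, lying on the bench. Origin: on its length, at the bench.
- glue: Bystander: glue jar, 54 mm across, 68 mm high. Origin: centre of underside.

How it is judged:
On the way, in this order (a step that is already met when the one before it is completed fails the run):
1. every ball is in the rack's well (x of ball0 in the frame of well between -0.056 and 0.056 m and y of ball0 in the frame of well between -0.061 and 0.061 m and z of each of ball0, ball1, ball2, ball3, ball4, ball5, ball6, ball7 in the frame of well below 0.05 m and x of ball1 in the frame of well between -0.056 and 0.056 m and y of ball1 in the frame of well between -0.061 and 0.061 m and x of ball2 in the frame of well between -0.056 and 0.056 m and y of ball2 in the frame of well between -0.061 and 0.061 m and x of ball3 in the frame of well between -0.056 and 0.056 m and y of ball3 in the frame of well between -0.061 and 0.061 m and x of ball4 in the frame of well between -0.056 and 0.056 m and y of ball4 in the frame of well between -0.061 and 0.061 m and x of ball5 in the frame of well between -0.056 and 0.056 m and y of ball5 in the frame of well between -0.061 and 0.061 m and x of ball6 in the frame of well between -0.056 and 0.056 m and y of ball6 in the frame of well between -0.061 and 0.061 m and x of ball7 in the frame of well between -0.056 and 0.056 m and y of ball7 in the frame of well between -0.061 and 0.061 m), for 0.2 s.
2. the scoop lies flat in its rest tray, let go (x of scoop in the frame of rest between -0.035 and 0.035 m and y of scoop in the frame of rest between -0.03 and 0.03 m and z of scoop in the frame of rest below 0.01 m and angle between scoop's own z axis and vertical below 0.1 rad and contact force between the fingers and scoop below 0.1 N), for 0.2 s.
3. all cans stand in the lane in single file, closed up against the stop (x of can0 in the frame of rack between -0.009 and 0.009 m and y of each of can0, can1, can2, can3 in the frame of rack above 0.02 m and angle between each of can0, can1, can2, can3's own z axis and vertical below 0.1 rad and (y of can0 in the frame of rack below 0.04 m or (y of can0 in the frame of rack below 0.104 m and (y of can1 in the frame of rack between 0.02 and 0.04 m or y of can2 in the frame of rack between 0.02 and 0.04 m or y of can3 in the frame of rack between 0.02 and 0.04 m)) or (y of can0 in the frame of rack below 0.168 m and (y of can1 in the frame of rack between 0.08 and 0.104 m or y of can2 in the frame of rack between 0.08 and 0.104 m or y of can3 in the frame of rack between 0.08 and 0.104 m)) or (y of can0 in the frame of rack below 0.232 m and (y of can1 in the frame of rack between 0.14 and 0.168 m or y of can2 in the frame of rack between 0.14 and 0.168 m or y of can3 in the frame of rack between 0.14 and 0.168 m))) and x of can1 in the frame of rack between -0.009 and 0.009 m and (y of can1 in the frame of rack below 0.04 m or (y of can1 in the frame of rack below 0.104 m and (y of can0 in the frame of rack between 0.02 and 0.04 m or y of can2 in the frame of rack between 0.02 and 0.04 m or y of can3 in the frame of rack between 0.02 and 0.04 m)) or (y of can1 in the frame of rack below 0.168 m and (y of can0 in the frame of rack between 0.08 and 0.104 m or y of can2 in the frame of rack between 0.08 and 0.104 m or y of can3 in the frame of rack between 0.08 and 0.104 m)) or (y of can1 in the frame of rack below 0.232 m and (y of can0 in the frame of rack between 0.14 and 0.168 m or y of can2 in the frame of rack between 0.14 and 0.168 m or y of can3 in the frame of rack between 0.14 and 0.168 m))) and x of can2 in the frame of rack between -0.009 and 0.009 m and (y of can2 in the frame of rack below 0.04 m or (y of can2 in the frame of rack below 0.104 m and (y of can0 in the frame of rack between 0.02 and 0.04 m or y of can1 in the frame of rack between 0.02 and 0.04 m or y of can3 in the frame of rack between 0.02 and 0.04 m)) or (y of can2 in the frame of rack below 0.168 m and (y of can0 in the frame of rack between 0.08 and 0.104 m or y of can1 in the frame of rack between 0.08 and 0.104 m or y of can3 in the frame of rack between 0.08 and 0.104 m)) or (y of can2 in the frame of rack below 0.232 m and (y of can0 in the frame of rack between 0.14 and 0.168 m or y of can1 in the frame of rack between 0.14 and 0.168 m or y of can3 in the frame of rack between 0.14 and 0.168 m))) and x of can3 in the frame of rack between -0.009 and 0.009 m and (y of can3 in the frame of rack below 0.04 m or (y of can3 in the frame of rack below 0.104 m and (y of can0 in the frame of rack between 0.02 and 0.04 m or y of can1 in the frame of rack between 0.02 and 0.04 m or y of can2 in the frame of rack between 0.02 and 0.04 m)) or (y of can3 in the frame of rack below 0.168 m and (y of can0 in the frame of rack between 0.08 and 0.104 m or y of can1 in the frame of rack between 0.08 and 0.104 m or y of can2 in the frame of rack between 0.08 and 0.104 m)) or (y of can3 in the frame of rack below 0.232 m and (y of can0 in the frame of rack between 0.14 and 0.168 m or y of can1 in the frame of rack between 0.14 and 0.168 m or y of can2 in the frame of rack between 0.14 and 0.168 m)))), for 0.2 s.
At the end, for the whole second after the job is handed in: Every ball in the well; scoop flat (0.1 rad) in its tray, within 35 mm along and 30 mm across of its centre; cans at rest, upright (0.1 rad), within 9 mm of the lane's centre line, closed up without empty places: centres at most 40, 104, 168, 232 mm from the stop for the 1st, 2nd, 3rd, 4th (all of step 1 and all of step 3 and x of scoop in the frame of rest between -0.035 and 0.035 m and y of scoop in the frame of rest between -0.03 and 0.03 m and z of scoop in the frame of rest below 0.01 m and angle between scoop's own z axis and vertical below 0.1 rad and linear speed of each of can0, can1, can2, can3 below 0.02 m/s); the robot touches nothing.
It fails at once if a gripper finger touches a ball (over 0.5 N) (contact force between the fingers and ball0 above 0.5 N or contact force between the fingers and ball1 above 0.5 N or contact force between the fingers and ball2 above 0.5 N or contact force between the fingers and ball3 above 0.5 N or contact force between the fingers and ball4 above 0.5 N or contact force between the fingers and ball5 above 0.5 N or contact force between the fingers and ball6 above 0.5 N or contact force between the fingers and ball7 above 0.5 N).
It fails at once if a can is lifted (its origin over 34 mm above the bench) (height (world z) of any of can0, can1, can2, can3 above 0.034 m).
It fails at once if a bystander (tape, pot, brush, glue) is moved by more than 30 mm (distance of any of tape, pot, brush, glue from where it was at the start of the episode above 0.03 m).
Of ball0, ball1, ball2, ball3, ball4, ball5, ball6, ball7 only 5 to 8 are there at a start; the rules pass over those that are not, and their reading is None.
Of can0, can1, can2, can3 only 3 to 4 are there at a start; the rules pass over those that are not, and their reading is None.
At some moment in a run one of can0, can1, can2, can3 may be knocked a few centimetres aside while the robot is not near it.
It also fails if it takes over 210 s, if anything falls off the work surface, if the arm or the gripper's body presses on something with over 40 N, if the wrist force passes 120 N, or if a joint passes its speed limit or range.

## Working session

There is one attempt and no reset: what is moved stays moved. The work goes in short steps, Python scripts to look and compute and a shell command to move; the robot and the scene stay as the last step left them, time stands still between calls to the robot, and variables do not carry over. Pictures are saved under pics/ and viewed, at most 14 in all, crops included, and the job is handed in when it is done.

```bash
ls; mkdir -p pics; cat > h.py <<'E'
import numpy as np, cv2
from plant import get_state, grab_frame
def grab(n,save=None):
    f=grab_frame(n)
    if save: cv2.imwrite('pics/%s.png'%save,f['frame'][:,:,::-1])
    np.savez('/tmp/%s.npz'%n,**{k:np.array(f[k]) for k in('frame','camera_matrix','cam_to_world')})
    return f
def load(n): return np.load('/tmp/%s.npz'%n)
def ray(f,u,v):
    K=np.array(f['camera_matrix']);T=np.array(f['cam_to_world'])
    d=np.linalg.inv(K)@np.array([u,v,1.]); d=np.array([d[0],-d[1],-d[2]])
    return T[:3,3],T[:3,:3]@d
def onz(f,u,v,z):
    o,d=ray(f,u,v); return (o+d*(z-o[2])/d[2])[:3]
def proj(f,p):
    K=np.array(f['camera_matrix']);T=np.array(f['cam_to_world'])
    c=T[:3,:3].T@(np.array(p)-T[:3,3]); q=K@np.array([c[0],-c[1],-c[2]]); return q[:2]/q[2]
def tri(a,b):
    (o1,d1),(o2,d2)=a,b
    s=np.linalg.lstsq(np.stack([d1,-d2],1),o2-o1,rcond=None)[0]
    p,q=o1+s[0]*d1,o2+s[1]*d2; return (p+q)/2,np.linalg.norm(p-q)
E
python3 - <<'E'
from h import *
for n in('top','scene','wrist'):
    f=grab(n,n+'0'); print(n,np.array(f['camera_matrix']).round(1).tolist(),np.array(f['cam_to_world']).round(3).tolist(),[k for k in f])
s=get_state();print(s)
E
```

```text
pics
top [[398.6, 0.0, 255.5], [0.0, 398.6, 193.9], [0.0, 0.0, 1.0]] [[0.016, 0.994, -0.108, 0.488], [-1.0, 0.016, -0.003, -0.016], [-0.001, 0.108, 0.994, 1.047], [0.0, 0.0, 0.0, 1.0]] ['frame', 'camera_matrix', 'cam_to_world']
scene [[352.5, 0.0, 256.2], [0.0, 352.5, 193.9], [0.0, 0.0, 1.0]] [[0.347, -0.594, 0.726, 1.213], [0.938, 0.202, -0.283, -0.255], [0.022, 0.778, 0.627, 0.58], [0.0, 0.0, 0.0, 1.0]] ['frame', 'camera_matrix', 'cam_to_world']
wrist [[314.2, 0.0, 257.0], [0.0, 314.2, 193.0], [0.0, 0.0, 1.0]] [[0.389, 0.877, 0.283, 0.321], [-0.921, 0.37, 0.118, -0.543], [-0.002, -0.307, 0.952, 0.383], [0.0, 0.0, 0.0, 1.0]] ['frame', 'camera_matrix', 'cam_to_world']
{'t': 0.15, 'qpos': array([-1.29807247e+00,  2.21046762e-01,  1.52736157e+00,  1.79368942e-05,
        1.39470928e+00, -1.26066677e-01]), 'joint_vel': array([-0.00088577, -0.00197267, -0.00445872, -0.00021448,  0.00074943,
       -0.00140536]), 'joint_torque': array([-5.71972887e-04, -4.95190465e+01, -3.87883151e+01,  6.99668960e-02,
        5.29763033e-02, -9.35272851e-05]), 'tool_pos': array([ 0.24257929, -0.57547603,  0.22168044]), 'tcp_rot': array([[ 9.21532575e-01,  3.88300860e-01, -3.93746855e-04],
       [ 3.88301003e-01, -9.21531421e-01,  1.47334522e-03],
       [ 2.09251116e-04, -1.51062791e-03, -9.99998837e-01]]), 'contact_force': array([ 0.15955059, -0.51428008,  0.78360351]), 'moment': array([0.01623032, 0.00433413, 0.00140981]), 'finger_force': 0.0, 'finger_gap': 0.9998223668266055}
```

View pics/top0.png

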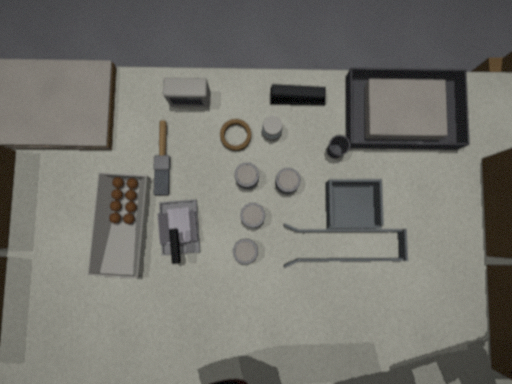

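View pics/scene0.png

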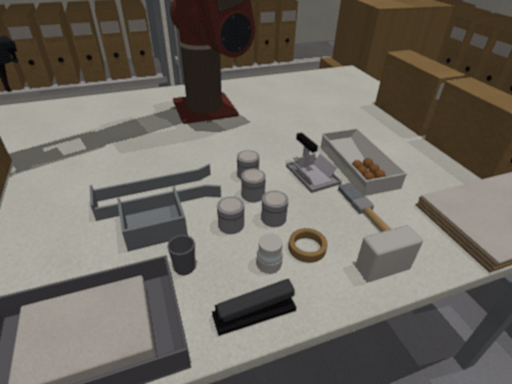

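Top view shows the bin at left (98,175)-(142,276) with 8 balls in its far half, and the scoop in its tray at (180,225) with its handle toward the robot. There are 4 cans near (250,215), and the rack mouth is on the left at (290,248) with its stop at (404,245). I'll take coarse positions first.

```bash
python3 - <<'E'
from h import *
t=load('top');s=load('scene')
def P(name,uv,z): print(name,onz(t,*uv,z).round(3))
for uv in[(98,175),(149,177),(142,276),(90,274)]:P('binrim',uv,.05)
P('handle front',(173,231),.089);P('handle rear',(177,262),.089)
for uv in[(161,203),(198,201),(200,250),(161,254)]:P('rest',uv,.012)
for uv in[(247,170),(288,176),(253,211),(246,246),(272,125)]:P('cantop',uv,.064)
for uv in[(292,232),(292,262),(405,230),(406,261),(398,232),(398,259)]:P('rail',uv,.036)
for uv in[(327,182),(381,181),(381,229),(327,229)]:P('well',uv,.06)
f=np.hstack([t['frame'][160:290,85:215]])
a=cv2.resize(f,None,fx=5,fy=4.5,interpolation=cv2.INTER_CUBIC)[:,:,::-1]
cv2.imwrite('pics/c1.png',np.clip(a*1.3,0,255).astype(np.uint8))
g=t['frame'][165:275,220:415];cv2.imwrite('pics/c2.png',np.clip(cv2.resize(g,None,fx=4,fy=4,interpolation=cv2.INTER_CUBIC)[:,:,::-1]*1.3,0,255).astype(np.uint8))
E
```

```text
binrim [0.638 0.386 0.05 ]
binrim [0.635 0.257 0.05 ]
binrim [0.388 0.263 0.05 ]
binrim [0.391 0.391 0.05 ]
handle front [0.499 0.183 0.089]
handle rear [0.426 0.17  0.089]
rest [0.573 0.233 0.012]
rest [0.579 0.136 0.012]
rest [0.453 0.127 0.012]
rest [0.441 0.227 0.012]
cantop [0.654 0.009 0.064]
cantop [ 0.641 -0.094  0.064]
cantop [ 0.552 -0.008  0.064]
cantop [0.466 0.008 0.064]
cantop [ 0.771 -0.052  0.064]
rail [ 0.502 -0.107  0.036]
rail [ 0.428 -0.108  0.036]
rail [ 0.512 -0.392  0.036]
rail [ 0.435 -0.393  0.036]
rail [ 0.507 -0.375  0.036]
rail [ 0.439 -0.373  0.036]
well [ 0.628 -0.192  0.06 ]
well [ 0.633 -0.327  0.06 ]
well [ 0.513 -0.324  0.06 ]
well [ 0.511 -0.191  0.06 ]
```

View pics/c1.png

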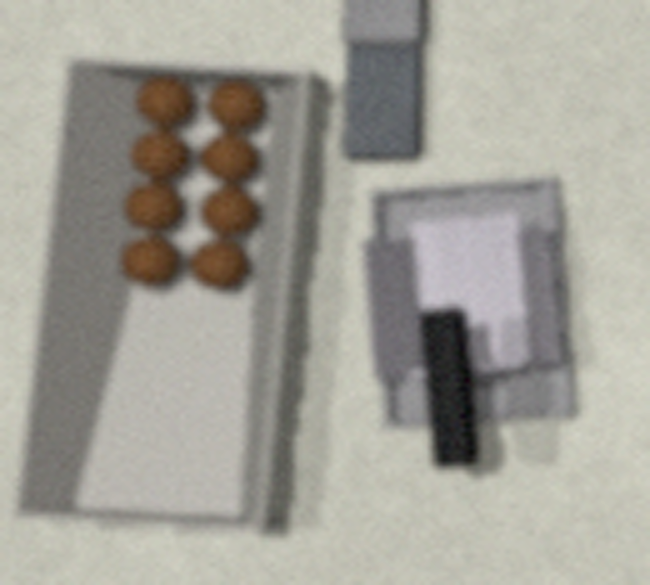

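View pics/c2.png

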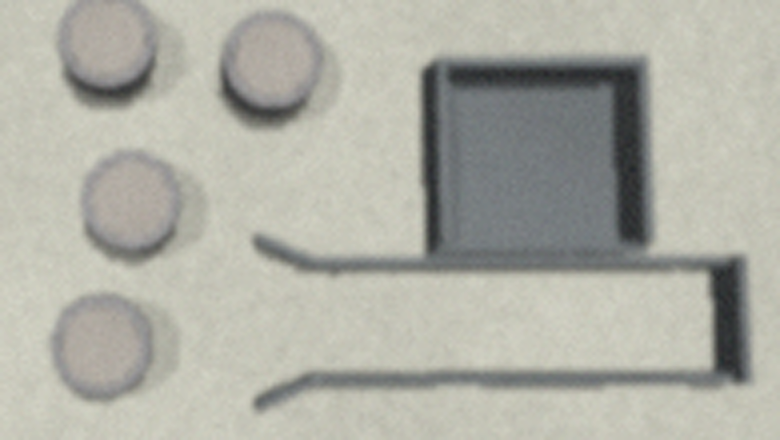

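```bash
cat >> h.py <<'E'
def tooldelta(target,yaw=None,s=None):
    "shift in tool axes (units 40mm) to world target; yaw turn about tool z in 5deg units"
    s=s or get_state(); R=s['tcp_rot']; d=R.T@(np.array(target)-s['tool_pos'])
    yw=np.degrees(np.arctan2(R[1,0],R[0,0]))
    print('pos',s['tool_pos'].round(4),'yaw %.2f tilt %.2f'%(yw,np.degrees(np.arcsin(R[2,0]))),'t %.1f'%s['t'],'F',np.round(s['contact_force'],1))
    print('shift units',(d/.04).round(2),'turnz units',None if yaw is None else round((yw-yaw)/5,2))
E
python3 - <<'E'
from h import *
t=load('top')
c=lambda x,y:(85+x/5-.4,160+y/4.5-.4)
A=onz(t,*c(443,310),.089);B=onz(t,*c(456,465),.089)
print('scoop handle',A,B,np.degrees(np.arctan2(*(A-B)[1::-1])), A+(B-A)*35/85)
q=[(72,64),(318,72),(278,530),(22,512)]
Q=[onz(t,*c(*p),.05) for p in q];print('bin',np.round(Q,3),np.mean(Q,0))
for a,b in((3,0),(2,1)):print(np.degrees(np.arctan2(*(Q[b]-Q[a])[1::-1])))
q=[(375,190),(558,180),(578,414),(390,425)]
Q=[onz(t,*c(*p),.012) for p in q];print('rest',np.round(Q,3),np.mean(Q,0))
d=lambda x,y:(220+x/4-.4,165+y/4-.4)
for p in[(300,264),(715,264),(300,378),(712,378)]:print('rail',onz(t,*d(*p),.036).round(4))
for p in[(432,62),(645,62),(648,242),(430,248)]:print('well',onz(t,*d(*p),.06).round(4))
print('stop',onz(t,*d(735,262),.05),onz(t,*d(740,378),.05))
for p in[(108,44),(272,60),(131,200),(103,345)]:print('can',onz(t,*d(*p),.064).round(3))
tooldelta([A[0]+(B-A)[0]*35/85,A[1]+(B-A)[1]*35/85,.22],8)
E
```

```text
scoop handle [0.50548582 0.18239359 0.089     ] [0.42411697 0.17307923 0.089     ] 6.530269155570079 [0.471981   0.17855826 0.089     ]
bin [[0.641 0.384 0.05 ]
 [0.638 0.259 0.05 ]
 [0.385 0.267 0.05 ]
 [0.393 0.394 0.05 ]] [0.51426336 0.32589353 0.05      ]
-2.3336668608450166
-1.860469469080837
rest [[0.576 0.237 0.012]
 [0.583 0.141 0.012]
 [0.449 0.127 0.012]
 [0.441 0.223 0.012]] [0.51206335 0.18186841 0.012     ]
rail [ 0.5061 -0.1136  0.036 ]
rail [ 0.5104 -0.3756  0.036 ]
rail [ 0.4349 -0.114   0.036 ]
rail [ 0.4392 -0.3722  0.036 ]
well [ 0.6328 -0.1931  0.06  ]
well [ 0.6349 -0.3262  0.06  ]
well [ 0.5227 -0.3261  0.06  ]
well [ 0.5168 -0.1915  0.06  ]
stop [ 0.51150763 -0.38312949  0.05      ] [ 0.44011404 -0.38452973  0.05      ]
can [0.64  0.01  0.064]
can [ 0.632 -0.093  0.064]
can [ 0.543 -0.006  0.064]
can [0.454 0.009 0.064]
pos [ 0.2426 -0.5755  0.2217] yaw 22.85 tilt 0.01 t 0.1 F [ 0.2 -0.5  0.8]
shift units [ 12.6  -15.14   0.07] turnz units 2.97
```

```bash

python3 -m pendant '[[[0.7,-0.84,0],[0,0,0]],[[0.7,-0.84,0],[0,0,0]],[[0.7,-0.84,0],[0,0,0]],[[0.7,-0.84,0],[0,0,0]],[[0.7,-0.84,0],[0,0,0]]]' 0 >/dev/null
python3 -m pendant '[[[0.7,-0.84,0],[0,0,0]],[[0.7,-0.84,0],[0,0,0]],[[0.7,-0.84,0],[0,0,0]],[[0.7,-0.84,0],[0,0,0]],[[0.7,-0.84,0],[0,0,0]]]' >/dev/null
python3 -m pendant '[[[0.7,-0.84,0],[0,0,0]],[[0.7,-0.84,0],[0,0,0]],[[0.7,-0.84,0],[0,0,0]],[[0.7,-0.84,0],[0,0,0]],[[0.7,-0.84,0],[0,0,0]]]'>/dev/null
python3 -m pendant '[[[0.7,-0.84,0],[0,0,0]],[[0.7,-0.84,0],[0,0,0]],[[0.7,-0.84,0],[0,0,0]],[[0,0,0],[0,0,1]],[[0,0,0],[0,0,1]]]'>/dev/null
python3 -m pendant '[[[0,0,0],[0,0,1]],[[0,0,0],[0,0,0.26]],[[0,0,0],[0,0,0]],[[0,0,0],[0,0,0]]]'
python3 - <<'E'
from h import *
grab('wrist','w1');tooldelta([.472,.1786,.22],6.5)
f=load('wrist');print(proj(f,[.472,.1786,.089]),proj(f,[.505,.182,.089]),proj(f,[.424,.173,.089]),np.array(f['cam_to_world']).round(3).tolist())
E
```

```text
t: 2.55
tool_pos: [0.4722, 0.177, 0.2225]
tcp_rot: [[0.993, 0.115, -0.0], [0.115, -0.993, 0.0], [-0.0, -0.0, -1.0]]
contact_force: [-0.4, 0.8, 0.3]
finger_gap: 0.997
finger_force: 0.0
pos [0.4723 0.177  0.2225] yaw 6.61 tilt -0.00 t 2.6 F [0.6 0.  0.8]
shift units [-0.   -0.04  0.06] turnz units 0.02
[255.03056749 182.97352439] [255.43306873 149.19209799] [255.1258138  228.36196254] [[0.116, 0.945, 0.305, 0.556], [-0.993, 0.11, 0.036, 0.187], [0.0, -0.307, 0.952, 0.384], [0.0, 0.0, 0.0, 1.0]]
```

View pics/w1.png

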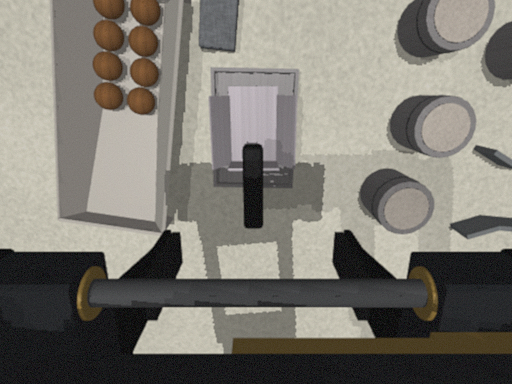

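Wrist view shows the handle at (254,143)-(253,227), nearly straight along the tool axis. The bin's near end is at (60,218)-(160,230), and the balls are at the top left. Next I'll triangulate the handle height and the bin.

```bash
python3 - <<'E'
from h import *
t=load('top');w=load('wrist')
c=lambda x,y:(85+x/5-.4,160+y/4.5-.4)
def blob(f,r0,r1,c0,c1,th):
    m=(f['frame'][r0:r1,c0:c1].max(2)<th).astype(np.uint8)
    n,l,st,ce=cv2.connectedComponentsWithStats(m);i=1+st[1:,4].argmax()
    pts=np.argwhere(l==i)[:,::-1]+[c0,r0]
    rc=cv2.minAreaRect(pts.astype(np.float32));return rc,cv2.boxPoints(rc)
rw,bw=blob(w,135,240,235,275,45);rt,bt=blob(t,222,270,165,185,45)
print(rw,rt)
def ends(b):
    b=b[b[:,1].argsort()];return b[:2].mean(0),b[2:].mean(0)
for a,b in zip(ends(bw),ends(bt)):print(tri(ray(w,*a),ray(t,*b)))
print('mid',tri(ray(w,*rw[0]),ray(t,*rt[0])))
for n,a,b in(('near-left',(59,218),(22,512)),('near-right',(163,230),(278,530))):print(n,tri(ray(w,*a),ray(t,*c(*b))))
for a in[(58,218),(160,230),(53,0),(193,0)]:print('rim50',onz(w,*a,.05))
# balls
for nm,f in(('t',t),('w',w)):
    h=cv2.cvtColor(f['frame'],cv2.COLOR_RGB2HSV);m=((h[...,0]<20)&(h[...,1]>110)&(h[...,2]>40)).astype(np.uint8)
    m=cv2.erode(m,np.ones((3,3)));n,l,st,ce=cv2.connectedComponentsWithStats(m)
    for i in range(1,n):
        if st[i,4]>12: print(nm,st[i,4],ce[i].round(1),onz(f,*ce[i],.019).round(3))
E
```

```text
((252.5, 185.5), (83.0, 19.0), 90.0) ((174.96849060058594, 245.95068359375), (32.76633834838867, 8.636494636535645), 83.9909896850586)
(array([0.50432609, 0.18621998, 0.06422274]), np.float64(0.0032739596649613927))
(array([0.42432274, 0.17387667, 0.08413703]), np.float64(0.004305053221121163))
mid (array([0.46358226, 0.18038563, 0.07013478]), np.float64(2.542125277627431e-05))
near-left (array([0.39307032, 0.39481645, 0.05010957]), np.float64(0.002135556052068106))
near-right (array([0.38251894, 0.2780087 , 0.02900767]), np.float64(0.009452411804790341))
rim50 [0.39321789 0.39711723 0.05      ]
rim50 [0.39165351 0.28066768 0.05      ]
rim50 [0.61529294 0.38483056 0.05      ]
rim50 [0.63041078 0.2551946  0.05      ]
t 75 [495.4  64.6] [ 0.959 -0.652  0.019]
t 43 [117.5 182.1] [0.625 0.347 0.019]
t 40 [132.  182.9] [0.623 0.309 0.019]
t 42 [116.6 194. ] [0.593 0.347 0.019]
t 37 [130.5 194.7] [0.592 0.311 0.019]
t 41 [115.2 205.4] [0.564 0.349 0.019]
t 40 [130.6 206.4] [0.562 0.309 0.019]
t 39 [114.7 217.5] [0.533 0.349 0.019]
t 37 [128.6 218.2] [0.531 0.313 0.019]
w 391 [109.7   7.1] [0.621 0.346 0.019]
w 522 [145.2  10.2] [0.622 0.31  0.019]
w 569 [108.1  35.1] [0.595 0.348 0.019]
w 536 [142.6  40.8] [0.593 0.312 0.019]
w 522 [107.1  65.4] [0.565 0.35  0.019]
w 482 [143.9  72.1] [0.562 0.311 0.019]
w 468 [108.   95.5] [0.533 0.35  0.019]
w 445 [140.6 100.6] [0.532 0.314 0.019]
```

```bash

python3 -m pendant '[[[0,-0.08,0.8],[0,0,0]],[[0,0,0.8],[0,0,0]],[[0,0,0.8],[0,0,0]],[[0,0,0.8],[0,0,0]],[[0,0,0.8],[0,0,0]]]' >/dev/null
python3 -m pendant '[[[0,0,0],[0,0,0]],[[0,0,0],[0,0,0]]]'
python3 -m pendant '[[[0,0,0],[0,0,0]],[[0,0,0],[0,0,0]],[[0,0,0],[0,0,0]],[[0,0,0],[0,0,0]],[[0,0,0],[0,0,0]]]' 1 60
python3 -m pendant '[[[0,0,0],[0,0,0]],[[0,0,0],[0,0,0]],[[0,0,0],[0,0,0]]]'
python3 -m pendant '[[[0,0,-0.2],[0,0,0]],[[0,0,-0.6],[0,0,0]],[[0,0,-0.8],[0,0,0]],[[0,0,-0.8],[0,0,0]],[[0,0,0],[0,0,0]]]'
python3 - <<'E'
from h import *
grab('wrist','w2');grab('top');tooldelta([.472,.1786,.12])
E
```

```text
t: 3.3
tool_pos: [0.4717, 0.1802, 0.0627]
tcp_rot: [[0.993, 0.114, -0.001], [0.114, -0.993, -0.0], [-0.001, 0.0, -1.0]]
contact_force: [-0.4, -0.1, 0.1]
finger_gap: 0.999
finger_force: 0.0
t: 3.8
tool_pos: [0.4722, 0.1804, 0.063]
tcp_rot: [[0.993, 0.114, 0.001], [0.114, -0.993, 0.0], [0.001, -0.0, -1.0]]
contact_force: [-0.1, 0.0, -0.5]
finger_gap: 0.633
finger_force: 0.0
t: 4.1
tool_pos: [0.4719, 0.1803, 0.0625]
tcp_rot: [[0.993, 0.114, -0.0], [0.114, -0.993, -0.0], [-0.0, -0.0, -1.0]]
contact_force: [1.0, 0.8, -0.6]
finger_gap: 0.357
finger_force: 0.0
t: 4.6
tool_pos: [0.4752, 0.1811, 0.1641]
tcp_rot: [[0.993, 0.114, 0.009], [0.114, -0.993, 0.002], [0.009, -0.001, -1.0]]
contact_force: [0.7, 0.1, -1.4]
finger_gap: 0.223
finger_force: 59.9
pos [0.4723 0.1804 0.1593] yaw 6.55 tilt 0.10 t 4.7 F [-0.5  0.1 -2.3]
shift units [-0.01  0.04  0.98] turnz units None
```

View pics/w2.png

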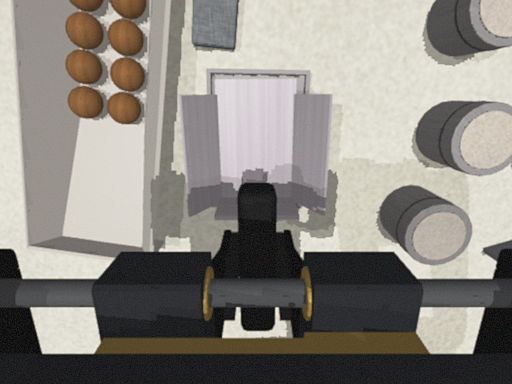

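The fingers closed during the lift, so the grip may be too high on the handle. I'll set the scoop back down and re-grip.

```bash

python3 -m pendant '[[[0,0,0.6],[0,0,0]],[[0,0,0.6],[0,0,0]],[[0,0,0.6],[0,0,0]],[[0,0,0],[0,0,0]]]' 
python3 -m pendant '[[[0,0,0.12],[0,0,0]],[[0,0,0.1],[0,0,0]],[[0,0,0],[0,0,0]]]' 
python3 -m pendant '[[[0,0,0.1],[0,0,0]],[[0,0,0.1],[0,0,0]],[[0,0,0],[0,0,0]]]' 
```

```text
t: 5.1
tool_pos: [0.4672, 0.1792, 0.0812]
tcp_rot: [[0.993, 0.114, -0.011], [0.114, -0.993, -0.002], [-0.011, 0.001, -1.0]]
contact_force: [-1.0, 0.3, -2.3]
finger_gap: 0.225
finger_force: 59.9
t: 5.4
tool_pos: [0.4722, 0.1803, 0.078]
tcp_rot: [[0.993, 0.114, 0.0], [0.114, -0.993, 0.0], [0.0, -0.0, -1.0]]
contact_force: [1.1, 0.1, -1.5]
finger_gap: 0.223
finger_force: 59.9
t: 5.7
tool_pos: [0.4737, 0.1813, 0.0755]
tcp_rot: [[0.993, 0.115, 0.003], [0.115, -0.993, 0.001], [0.003, -0.001, -1.0]]
contact_force: [-16.4, -1.0, 36.8]
finger_gap: 0.223
finger_force: 60.0
```

```bash

python3 -m pendant '[[[0,0,-0.1],[0,0,0]],[[0,0,0],[0,0,0]],[[0,0,0],[0,0,0]],[[0,0,0],[0,0,0]]]' 0.6
python3 -m pendant '[[[0,0,0.15],[0,0,0]],[[0,0,0.15],[0,0,0]],[[0,0,0],[0,0,0]],[[0,0,0],[0,0,0]]]' 
python3 -m pendant '[[[0,0,0],[0,0,0]],[[0,0,0],[0,0,0]],[[0,0,0],[0,0,0]],[[0,0,0],[0,0,0]],[[0,0,0],[0,0,0]]]' 1 60
python3 -m pendant '[[[0,0,-0.6],[0,0,0]],[[0,0,-0.8],[0,0,0]],[[0,0,-0.8],[0,0,0]],[[0,0,-0.8],[0,0,0]],[[0,0,0],[0,0,0]]]'
python3 -m pendant '[[[0,0,0],[0,0,0]],[[0,0,0],[0,0,0]],[[0,0,0],[0,0,0]]]'
python3 - <<'E'
from h import *
grab('wrist','w3');grab('top','top3');tooldelta([.472,.1786,.12])
E
```

```text
t: 6.1
tool_pos: [0.4717, 0.1802, 0.0733]
tcp_rot: [[0.993, 0.114, -0.001], [0.114, -0.993, -0.0], [-0.001, 0.0, -1.0]]
contact_force: [-0.4, -0.3, 0.0]
finger_gap: 0.392
finger_force: 0.0
t: 6.5
tool_pos: [0.4714, 0.1802, 0.0611]
tcp_rot: [[0.993, 0.114, -0.001], [0.114, -0.993, -0.0], [-0.001, 0.0, -1.0]]
contact_force: [0.6, -0.4, -0.0]
finger_gap: 0.403
finger_force: 0.0
t: 7.0
tool_pos: [0.472, 0.1804, 0.0619]
tcp_rot: [[0.993, 0.114, 0.0], [0.114, -0.993, 0.0], [0.0, -0.0, -1.0]]
contact_force: [-0.2, 0.2, 0.9]
finger_gap: 0.221
finger_force: 59.9
t: 7.5
tool_pos: [0.475, 0.1809, 0.1869]
tcp_rot: [[0.993, 0.114, 0.009], [0.114, -0.993, 0.002], [0.009, -0.001, -1.0]]
contact_force: [1.5, 0.4, -0.9]
finger_gap: 0.226
finger_force: 59.9
t: 7.8
tool_pos: [0.4707, 0.18, 0.1798]
tcp_rot: [[0.993, 0.114, -0.003], [0.114, -0.993, -0.001], [-0.004, 0.0, -1.0]]
contact_force: [0.4, 1.3, -1.6]
finger_gap: 0.225
finger_force: 59.9
pos [0.4711 0.1801 0.1802] yaw 6.55 tilt -0.15 t 7.9 F [-1.  -0.3 -1.2]
shift units [0.02 0.04 1.51] turnz units None
```

View pics/w3.png

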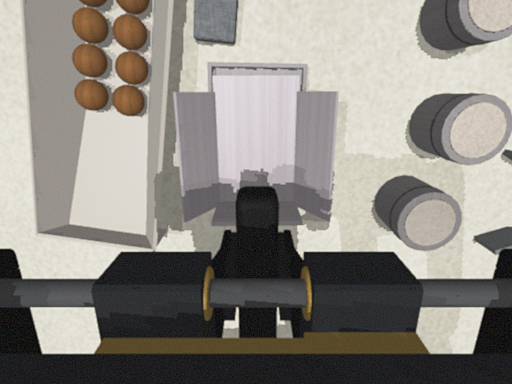

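```bash
python3 - <<'E'
from h import *
w=cv2.imread('pics/w1.png');t=cv2.imread('pics/top3.png')
a=cv2.resize(w[0:240,45:200],None,fx=2.5,fy=2.5,interpolation=cv2.INTER_CUBIC)
b=cv2.resize(t[165:285,80:160],None,fx=5,fy=5,interpolation=cv2.INTER_CUBIC)
cv2.imwrite('pics/c3.png',np.clip(np.hstack([a,b])*1.3,0,255).astype(np.uint8))
f=load('wrist');s=get_state();R=s['tcp_rot'];p=s['tool_pos']
for q in((.09,0.0285,.057),(.09,-.0285,.057),(0.08,.0475,.025),(.08,-.0475,.025)):print(proj(f,p+R@np.array(q)).round(1))
E
```

```text
[300.1  82.6]
[213.1  82.6]
[340.2  99.8]
[172.9  99.8]
```

View pics/c3.png

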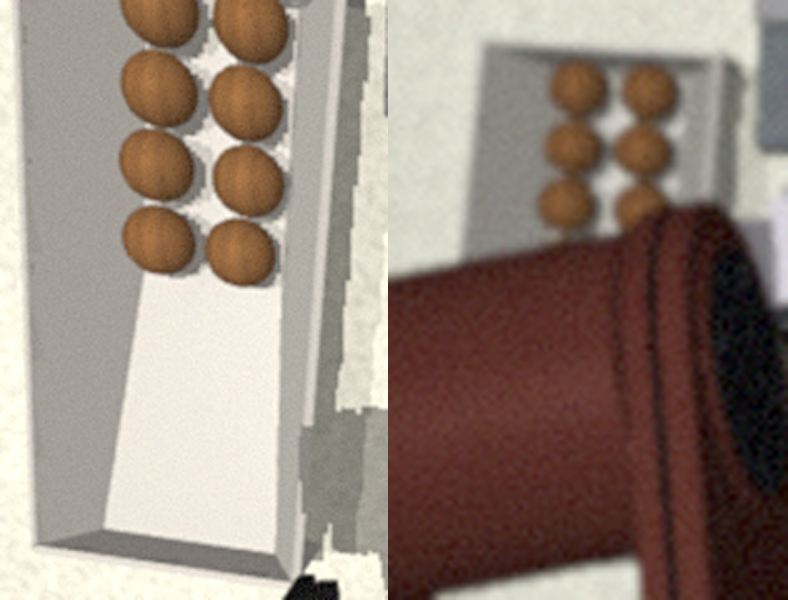

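```bash
cat >> h.py <<'E'
BIN=np.array([.514,.326]);BYAW=-2.1
def tcp_for_lip(lip,yaw,th):
    "lip xyz world, pan front-down th deg -> TCP"
    a=np.radians(th);y=np.radians(yaw);ax=np.array([np.cos(y),np.sin(y),0]);k=np.array([0,0,1.])
    f=np.cos(a)*ax-np.sin(a)*k;u=np.sin(a)*ax+np.cos(a)*k
    return np.array(lip)-.090*f+.059*u
def Rtool(yaw,th):
    from scipy.spatial.transform import Rotation as Ro
    return (Ro.from_euler('z',yaw,degrees=True)*Ro.from_euler('y',th,degrees=True)).as_matrix()@np.diag([1,-1,-1.])
def plan(poses,p=None,R=None):
    "poses: list of (lip,yaw,th); prints shift/turn in row units between successive poses"
    from scipy.spatial.transform import Rotation as Ro
    s=get_state()
    if p is None:p,R=s['tool_pos'],s['tcp_rot']
    for lip,yaw,th in poses:
        q=tcp_for_lip(lip,yaw,th);Q=Rtool(yaw,th)
        print('shift',(R.T@(q-p)/.04).round(2),'turn',(np.degrees(Ro.from_matrix(R.T@Q).as_rotvec())/5).round(2),'tcp',q.round(3))
        p,R=q,Q
def binlip(X,z):
    y=np.radians(BYAW);return [BIN[0]+X*np.cos(y),BIN[1]+X*np.sin(y),z]
E
python3 - <<'E'
from h import *
w=grab_frame('wrist') # placeholder for camera of w1 recomputed below
f=dict(camera_matrix=np.array(w['camera_matrix']))
s=get_state();R=s['tcp_rot'];p=s['tool_pos'];T=np.array(w['cam_to_world'])
rel=np.linalg.inv(np.vstack([np.c_[R,p],[0,0,0,1]]))@T
T1=np.array([[0.993,0.115,0,.4723],[.115,-.993,0,.177],[0,0,-1,.2225],[0,0,0,1]])@rel
f['cam_to_world']=T1
for px in[(53,0),(59,218),(184,0),(165.6,230),(60,218),(160.4,230)]:print(px,onz(f,*px,.05).round(4))
plan([(binlip(-10,.1) if 0 else binlip(-.010,.10),BYAW,8),(binlip(-.010,.0075),BYAW,8)])
E
```

```text
(53, 0) [0.6151 0.3845 0.05  ]
(59, 218) [0.3934 0.3958 0.05  ]
(184, 0) [0.6291 0.2633 0.05  ]
(165.6, 230) [0.3924 0.2741 0.05  ]
(60, 218) [0.3935 0.3946 0.05  ]
(160.4, 230) [0.3917 0.2801 0.05  ]
shift [-0.77 -3.84  0.24] turn [ 0.13 -1.57  1.73] tcp [0.423 0.329 0.171]
shift [0.32 0.   2.29] turn [0. 0. 0.] tcp [0.423 0.329 0.078]
```

```bash
sed -i 's/^BIN=.*/BIN=np.array([.514,.3285]);BYAW=-2.4/' h.py
python3 - <<'E'
from h import *
Y=BYAW
plan([(binlip(-.010,.11),Y,8),(binlip(-.010,.03),Y,8),(binlip(-.010,.0075),Y,8)])
E
```

```text
shift [-0.76 -3.92 -0.01] turn [ 0.13 -1.57  1.79] tcp [0.423 0.332 0.181]
shift [ 0.28 -0.    1.98] turn [0. 0. 0.] tcp [0.423 0.332 0.101]
shift [ 0.08 -0.    0.56] turn [0. 0. 0.] tcp [0.423 0.332 0.078]
```

```bash

python3 -m pendant '[[[-0.15,-0.5,0],[0,0,0.4]],[[-0.1,-0.85,0],[0,0,0.5]],[[-0.1,-0.9,0],[0,0,0.5]],[[-0.1,-0.8,0],[0,0,0.39]],[[0,-0.5,0],[0,-0.8,0]]]' >/dev/null
python3 -m pendant '[[[0,0,0],[0,-0.8,0]],[[0,0,0],[0,0,0]],[[0,0,0],[0,0,0]],[[0,0,0],[0,0,0]],[[0,0,0],[0,0,0]]]'
python3 - <<'E'
from h import *
grab('wrist','w4')
Y=BYAW
s=get_state();print(s['tcp_rot'].round(3).tolist(),s['contact_force'])
plan([(binlip(-.010,.03),Y,8),(binlip(-.010,.0075),Y,8)])
E
```

```text
t: 8.95
tool_pos: [0.4485, 0.3205, 0.1818]
tcp_rot: [[0.989, -0.042, -0.138], [-0.042, -0.999, 0.006], [-0.138, 0.0, -0.99]]
contact_force: [-0.9, 0.3, -0.9]
finger_gap: 0.223
finger_force: 59.9
[[0.99, -0.042, -0.138], [-0.042, -0.999, 0.006], [-0.138, -0.0, -0.99]] [ 0.20026661 -0.89700641 -1.6643922 ]
shift [-0.36 -0.27  2.1 ] turn [-0.   -0.01 -0.  ] tcp [0.423 0.332 0.101]
shift [ 0.08 -0.    0.56] turn [0. 0. 0.] tcp [0.423 0.332 0.078]
```

View pics/w4.png

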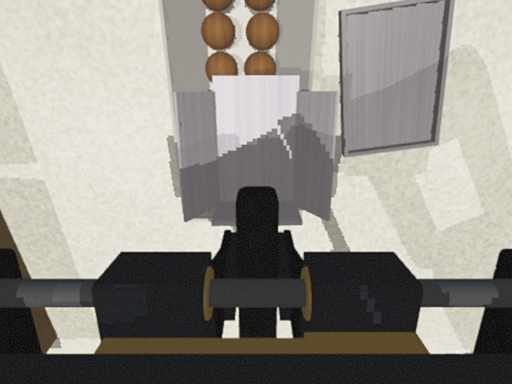

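```bash
python3 - <<'E'
from h import *
w=load('wrist');y=np.radians(BYAW)
fr=w['frame']
for r in(5,20,40):
    g=fr[r].astype(int).sum(1);d=np.abs(np.diff(g));print(r,[(i,int(np.diff(g)[i])) for i in range(150,330) if d[i]>60])
for u,v in[(163,0),(170,80),(313,2),(207,2),(300,50)]:
    p=onz(w,u,v,.05)[:2]-BIN;print((u,v),'bin frame',round(p[0]*np.cos(y)+p[1]*np.sin(y),4),round(-p[0]*np.sin(y)+p[1]*np.cos(y),4))
h=cv2.cvtColor(fr,cv2.COLOR_RGB2HSV);m=((h[...,0]<20)&(h[...,1]>110)&(h[...,2]>40)).astype(np.uint8)
n,l,st,ce=cv2.connectedComponentsWithStats(cv2.erode(m,np.ones((3,3))))
for i in range(1,n):
    if st[i,4]>200:
        p=onz(w,*ce[i],.019)[:2]-BIN;print(st[i,4],ce[i].round(0),'ball bin frame',round(p[0]*np.cos(y)+p[1]*np.sin(y),4),round(-p[0]*np.sin(y)+p[1]*np.cos(y),4))
E
```

```text
5 [(161, -65), (162, -76), (204, -80), (205, -123), (229, 74), (232, 146), (233, 116), (243, -91), (244, -158), (246, -77), (247, -104), (271, 97), (272, 190), (273, 109), (275, -75), (276, -75)]
20 [(163, -89), (202, -77), (203, -104), (230, 180), (231, 156), (247, -92), (248, -223), (249, -139), (276, 71)]
40 [(165, -70), (166, -68), (202, -72), (203, -137), (232, 77), (233, 212), (234, 100), (246, -114), (247, -251), (248, -107), (276, 102), (277, 77)]
(163, 0) bin frame 0.0695 0.0608
(170, 80) bin frame 0.0117 0.0624
(313, 2) bin frame 0.0682 -0.0538
(207, 2) bin frame 0.0682 0.0273
(300, 50) bin frame 0.0347 -0.0459
785 [218.  30.] ball bin frame 0.0496 0.0237
780 [262.  31.] ball bin frame 0.0494 -0.0156
485 [221.  65.] ball bin frame 0.0217 0.0224
471 [260.  64.] ball bin frame 0.0221 -0.0133
```

```bash

python3 -m pendant '[[[-0.25,-0.13,0.2],[0,0,0]],[[-0.23,-0.13,0.5],[0,0,0]],[[0,0,0.7],[0,0,0]],[[0,0,0.7],[0,0,0]],[[0,0,0],[0,0,0]]]' >/dev/null
python3 -m pendant '[[[0,0,0],[0,0,0]],[[0,0,0.2],[0,0,0]],[[0.05,0,0.2],[0,0,0]],[[0,0,0],[0,0,0]],[[0,0,0],[0,0,0]]]'
python3 -m pendant '[[[0,0,0.08],[0,0,0]],[[0,0,0.08],[0,0,0]],[[0,0,0],[0,0,0]],[[0,0,0],[0,0,0]]]'
python3 - <<'E'
from h import *
Y=BYAW;grab('wrist','w5')
s=get_state();print(s['t'],s['contact_force'])
P=[(binlip(-.010,.007),Y,8)]+[(binlip(x,.006),Y,8-x*8/.085) for x in(.01,.03,.05,.07,.085)]
plan(P)
E
```

```text
t: 10.0
tool_pos: [0.4185, 0.3325, 0.0852]
tcp_rot: [[0.989, -0.042, -0.139], [-0.042, -0.999, 0.006], [-0.139, -0.0, -0.99]]
contact_force: [0.1, -0.4, -0.2]
finger_gap: 0.222
finger_force: 59.9
t: 10.4
tool_pos: [0.4173, 0.3325, 0.0786]
tcp_rot: [[0.989, -0.042, -0.139], [-0.042, -0.999, 0.006], [-0.139, 0.0, -0.99]]
contact_force: [-0.5, 0.5, -1.3]
finger_gap: 0.224
finger_force: 59.9
10.45 [ 0.18443099  0.04050111 -1.22944276]
shift [0.15 0.   0.  ] turn [0. 0. 0.] tcp [0.423 0.332 0.078]
shift [ 0.47  0.   -0.01] turn [-0.    0.19 -0.  ] tcp [0.442 0.332 0.076]
shift [ 0.45 -0.    0.01] turn [0.   0.38 0.  ] tcp [0.46  0.331 0.073]
shift [0.45 0.   0.03] turn [-0.    0.38 -0.  ] tcp [0.478 0.33  0.07 ]
shift [ 0.45 -0.    0.05] turn [0.   0.38 0.  ] tcp [0.495 0.329 0.067]
shift [0.34 0.   0.05] turn [ 0.    0.28 -0.  ] tcp [0.509 0.329 0.065]
```

```bash

python3 -m pendant '[[[0.2,0,0.03],[0,0,0]],[[0.2,0,0.03],[0,0,0]],[[0.22,0,0],[0,0.19,0]],[[0.15,0,0],[0,0.1,0]],[[0.15,0,0],[0,0.14,0]]]'
python3 -m pendant '[[[0.15,0,0.01],[0,0.14,0]],[[0.15,0,0.01],[0,0.12,0]],[[0.15,0,0.01],[0,0.13,0]],[[0.15,0,0.01],[0,0.13,0]],[[0,0,0],[0,0,0]]]'
python3 - <<'E'
from h import *
Y=BYAW;grab('wrist','w6');grab('top')
s=get_state();print(s['t'],s['contact_force'])
P=[(binlip(x,.005),Y,8-x*8/.085) for x in(.05,.07,.085)]
plan(P)
E
```

```text
t: 10.95
tool_pos: [0.4543, 0.3313, 0.0719]
tcp_rot: [[0.994, -0.042, -0.101], [-0.042, -0.999, 0.005], [-0.101, -0.0, -0.995]]
contact_force: [-2.7, 0.6, 4.7]
finger_gap: 0.226
finger_force: 59.9
t: 11.45
tool_pos: [0.4783, 0.3301, 0.068]
tcp_rot: [[0.998, -0.042, -0.055], [-0.042, -0.999, 0.003], [-0.055, -0.0, -0.998]]
contact_force: [1.0, -0.3, 2.3]
finger_gap: 0.22
finger_force: 59.9
11.55 [ 1.36356521 -0.04618387  1.61897972]
shift [-0.02  0.   -0.03] turn [-0.   -0.03 -0.  ] tcp [0.478 0.33  0.069]
shift [ 0.45 -0.    0.05] turn [0.   0.38 0.  ] tcp [0.495 0.329 0.066]
shift [0.34 0.   0.05] turn [ 0.    0.28 -0.  ] tcp [0.509 0.329 0.064]
```

View pics/w6.png

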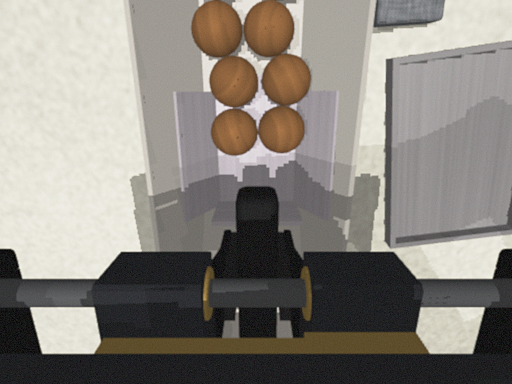

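Working: two rows of balls are already in the pan (at (235,131),(281,130)) and the scoop is centred. Continuing.

```bash

python3 -m pendant '[[[0.15,0,0.01],[0,0.13,0]],[[0.15,0,0.01],[0,0.13,0]],[[0.15,0,0.02],[0,0.13,0]],[[0.15,0,0.02],[0,0.13,0]],[[0.15,0,0.02],[0,0.12,0]]]'
python3 -m pendant '[[[0.15,0,0],[0,0,0]],[[0.12,0,0],[0,0,0]],[[0.12,0,0],[0,0,0]],[[0.1,0,0],[0,0,0]],[[0,0,0],[0,0,0]]]'
python3 - <<'E'
from h import *
Y=BYAW;grab('wrist','w7')
s=get_state();print(s['t'],s['contact_force'])
P=[(binlip(.1,.005),Y,0),(binlip(.115,.005),Y,0)]
plan(P)
E
```

```text
t: 12.05
tool_pos: [0.5073, 0.3288, 0.0632]
tcp_rot: [[0.999, -0.042, -0.001], [-0.042, -0.999, -0.0], [-0.001, 0.0, -1.0]]
contact_force: [-2.1, 1.8, 1.6]
finger_gap: 0.224
finger_force: 59.9
t: 12.55
tool_pos: [0.5164, 0.3292, 0.0635]
tcp_rot: [[0.999, -0.041, -0.023], [-0.041, -0.999, -0.002], [-0.023, 0.003, -1.0]]
contact_force: [-41.4, 0.7, 30.8]
finger_gap: 0.225
finger_force: 60.0
12.6 [-40.86068122   0.88346982  29.71599163]
shift [ 0.19  0.02 -0.02] turn [0.03 0.26 0.01] tcp [0.524 0.328 0.064]
shift [ 0.37 -0.    0.  ] turn [0. 0. 0.] tcp [0.539 0.327 0.064]
```

View pics/w7.png

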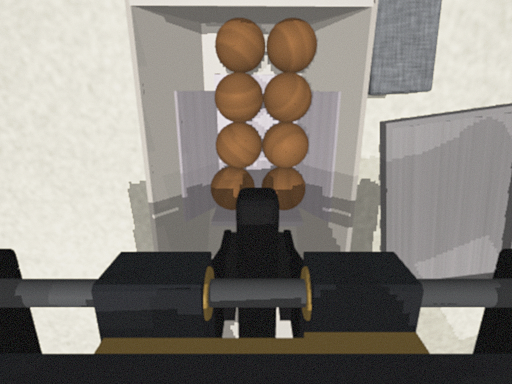

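```bash

python3 -m pendant '[[[-0.15,0,0],[0,0,0]],[[-0.15,0,0],[0,0,0]],[[-0.05,0,0],[0,0,0]],[[0,0,0],[0,0,0]]]'
python3 - <<'E'
from h import *
Y=BYAW
s=get_state();print(s['t'],s['contact_force'],s['tool_pos'])
P=[(binlip(.088,.008),Y,-5),(binlip(.086,.014),Y,-10),(binlip(.084,.022),Y,-15),(binlip(.082,.03),Y,-20),(binlip(.08,.04),Y,-24),(binlip(.075,.11),Y,-24),(binlip(.075,.16),Y,-24)]
plan(P)
E
```

```text
t: 13.0
tool_pos: [0.513, 0.3285, 0.0634]
tcp_rot: [[0.999, -0.042, -0.001], [-0.042, -0.999, 0.0], [-0.001, -0.0, -1.0]]
contact_force: [-0.4, 1.5, -2.5]
finger_gap: 0.222
finger_force: 60.0
13.0 [-0.39110319  1.45116965 -2.46663964] [0.51301463 0.32854779 0.06335347]
shift [-0.15  0.    0.11] turn [-0.    1.01 -0.  ] tcp [0.507 0.329 0.059]
shift [-0.16 -0.    0.05] turn [-0.  1.  0.] tcp [0.501 0.329 0.056]
shift [-0.13  0.   -0.  ] turn [ 0.  1. -0.] tcp [0.496 0.329 0.056]
shift [-0.12 -0.   -0.  ] turn [-0.  1.  0.] tcp [0.491 0.329 0.055]
shift [-0.06  0.   -0.09] turn [0.  0.8 0. ] tcp [0.488 0.33  0.057]
shift [ 0.6   0.   -1.65] turn [0. 0. 0.] tcp [0.483 0.33  0.127]
shift [ 0.51  0.   -1.14] turn [0. 0. 0.] tcp [0.483 0.33  0.177]
```

```bash

python3 - <<'E'
from h import *
Y=BYAW
P=[(binlip(.090,.016),Y,-5),(binlip(.090,.025),Y,-10),(binlip(.089,.034),Y,-15),(binlip(.088,.043),Y,-20),(binlip(.087,.052),Y,-24),(binlip(.08,.12),Y,-24),(binlip(.075,.2),Y,-24)]
plan(P)
E
```

```text
shift [-0.1   0.   -0.09] turn [-0.    1.01 -0.  ] tcp [0.509 0.329 0.067]
shift [-0.1   0.   -0.02] turn [-0.  1.  0.] tcp [0.505 0.329 0.067]
shift [-0.11 -0.   -0.02] turn [ 0.  1. -0.] tcp [0.501 0.329 0.068]
shift [-0.09 -0.   -0.02] turn [-0.  1.  0.] tcp [0.497 0.329 0.068]
shift [-0.04  0.   -0.06] turn [0.  0.8 0. ] tcp [0.495 0.329 0.069]
shift [ 0.53  0.   -1.62] turn [0. 0. 0.] tcp [0.488 0.33  0.137]
shift [ 0.7   0.   -1.88] turn [0. 0. 0.] tcp [0.483 0.33  0.217]
```

```bash

python3 -m pendant '[[[-0.05,0,-0.05],[0,0.5,0]],[[-0.05,0,-0.04],[0,0.5,0]],[[-0.05,0,-0.01],[0,0.5,0]],[[-0.05,0,-0.01],[0,0.5,0]],[[-0.05,0,-0.01],[0,0.5,0]]]'
python3 -m pendant '[[[-0.05,0,-0.01],[0,0.5,0]],[[-0.05,0,-0.01],[0,0.5,0]],[[-0.05,0,-0.01],[0,0.5,0]],[[-0.04,0,-0.06],[0,0.8,0]],[[0,0,0],[0,0,0]]]'
python3 -m pendant '[[[0.05,0,-0.15],[0,0,0]],[[0.1,0,-0.3],[0,0,0]],[[0.1,0,-0.3],[0,0,0]],[[0.15,0,-0.4],[0,0,0]],[[0.15,0,-0.4],[0,0,0]]]'
python3 -m pendant '[[[0.15,0,-0.4],[0,0,0]],[[0.18,0,-0.5],[0,0,0]],[[0.15,0,-0.4],[0,0,0]],[[0.1,0,-0.3],[0,0,0]],[[0,0,0],[0,0,0]]]'
python3 - <<'E'
from h import *
Y=BYAW;grab('wrist','w8');grab('top','top8')
s=get_state();print(s['t'],s['contact_force'])
plan([((.565,-.1,.16),1,-24),((.565,-.257,.16),1,-24),((.58,-.257,.095),1,-24),((.585,-.257,.09),1,-10),((.585,-.257,.08),1,0),((.59,-.257,.065),1,10),((.59,-.257,.055),1,20),((.59,-.257,.05),1,30),((.59,-.257,.05),1,40),((.59,-.257,.05),1,45)])
E
```

```text
t: 13.5
tool_pos: [0.5033, 0.3286, 0.0675]
tcp_rot: [[0.975, -0.043, 0.217], [-0.042, -0.999, -0.009], [0.218, 0.0, -0.976]]
contact_force: [0.1, -0.6, -2.5]
finger_gap: 0.226
finger_force: 60.0
t: 14.0
tool_pos: [0.4925, 0.3287, 0.0674]
tcp_rot: [[0.914, -0.041, 0.404], [-0.037, -0.999, -0.018], [0.404, 0.002, -0.915]]
contact_force: [-0.8, -0.7, -3.1]
finger_gap: 0.224
finger_force: 60.0
t: 14.5
tool_pos: [0.4899, 0.3298, 0.1369]
tcp_rot: [[0.913, -0.042, 0.406], [-0.039, -0.999, -0.016], [0.407, -0.001, -0.914]]
contact_force: [-0.3, 0.1, -2.5]
finger_gap: 0.228
finger_force: 60.0
t: 15.0
tool_pos: [0.4859, 0.3308, 0.2064]
tcp_rot: [[0.911, -0.042, 0.41], [-0.04, -0.999, -0.014], [0.41, -0.004, -0.912]]
contact_force: [-1.0, -0.6, -2.1]
finger_gap: 0.222
finger_force: 60.0
15.1 [-0.13157792 -1.03310345 -3.05072795]
shift [-0.43 10.81  0.5 ] turn [ 0.27  0.01 -0.63] tcp [ 0.459 -0.102  0.177]
shift [-0.06  3.92 -0.03] turn [0. 0. 0.] tcp [ 0.459 -0.259  0.177]
shift [-0.32  0.01  1.64] turn [0. 0. 0.] tcp [ 0.474 -0.259  0.112]
shift [ 0.49  0.   -0.34] turn [ 0.  -2.8  0. ] tcp [ 0.486 -0.259  0.132]
shift [ 0.25  0.   -0.12] turn [ 0. -2. -0.] tcp [ 0.495 -0.259  0.139]
shift [0.42 0.   0.01] turn [ 0. -2.  0.] tcp [ 0.512 -0.258  0.139]
shift [ 0.33 -0.   -0.12] turn [ 0. -2. -0.] tcp [ 0.526 -0.258  0.141]
shift [ 0.33 -0.   -0.25] turn [-0. -2. -0.] tcp [ 0.542 -0.258  0.146]
shift [ 0.29  0.   -0.37] turn [ 0. -2.  0.] tcp [ 0.559 -0.258  0.153]
shift [ 0.14 -0.   -0.19] turn [-0. -1. -0.] tcp [ 0.568 -0.257  0.155]
```

View pics/w8.png

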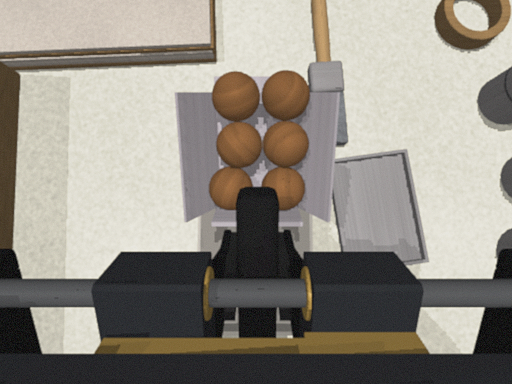

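Six balls are in the pan. Carrying them to the well.

```bash

python3 - <<'E'
from h import *
Y=BYAW
plan([((.565,-.257,.18),Y,-24),((.58,-.257,.095),Y,-24),((.585,-.257,.09),Y,-10),((.585,-.257,.08),Y,0),((.59,-.257,.065),Y,10),((.59,-.257,.055),Y,20),((.59,-.257,.05),Y,30),((.59,-.257,.05),Y,40),((.59,-.257,.05),Y,45)])
E
python3 -m pendant '[[[0,0.15,0],[0,0,0]],[[0,0.3,0],[0,0,0]],[[0,0.45,0],[0,0,0]],[[0,0.6,0],[0,0,0]],[[0,0.6,0],[0,0,0]]]' >/dev/null
python3 -m pendant '[[[0,0.6,0],[0,0,0]],[[0,0.6,0],[0,0,0]],[[0,0.6,0],[0,0,0]],[[0,0.6,0],[0,0,0]],[[0,0.6,0],[0,0,0]]]' >/dev/null
python3 -m pendant '[[[0,0.6,0],[0,0,0]],[[0,0.6,0],[0,0,0]],[[0,0.6,0],[0,0,0]],[[0,0.6,0],[0,0,0]],[[0,0.6,0],[0,0,0]]]' >/dev/null
python3 -m pendant '[[[0,0.6,0],[0,0,0]],[[0,0.6,0],[0,0,0]],[[0,0.6,0],[0,0,0]],[[0,0.6,0],[0,0,0]],[[0,0.6,0],[0,0,0]]]' >/dev/null
python3 -m pendant '[[[0,0.6,0],[0,0,0]],[[0,0.6,0],[0,0,0]],[[0,0.6,0],[0,0,0]],[[0,0.6,0],[0,0,0]],[[0,0.5,0],[0,0,0]]]' >/dev/null
python3 -m pendant '[[[0,0.35,0],[0,0,0]],[[0,0.2,0],[0,0,0]],[[0,0,0],[0,0,0]],[[0,0,0],[0,0,0]],[[0,0,0],[0,0,0]]]'
python3 - <<'E'
from h import *
Y=BYAW;grab('wrist','w9');grab('top','top9')
s=get_state();print(s['t'],s['contact_force'])
plan([((.565,-.257,.18),Y,-24),((.58,-.257,.095),Y,-24)])
w=load('wrist')
for p in((.521,-.197),(.631,-.195),(.633,-.317),(.523,-.317)):print(proj(w,(*p,.06)).round())
E
```

```text
shift [-0.08 14.57  0.11] turn [-0.    0.01 -0.  ] tcp [ 0.459 -0.253  0.197]
shift [-0.52 -0.02  2.09] turn [0. 0. 0.] tcp [ 0.474 -0.253  0.112]
shift [ 0.49 -0.01 -0.34] turn [-0.  -2.8  0. ] tcp [ 0.486 -0.253  0.132]
shift [ 0.25 -0.   -0.12] turn [-0. -2. -0.] tcp [ 0.495 -0.253  0.139]
shift [ 0.42 -0.01  0.01] turn [-0. -2.  0.] tcp [ 0.512 -0.254  0.139]
shift [ 0.33 -0.   -0.12] turn [-0. -2. -0.] tcp [ 0.526 -0.254  0.141]
shift [ 0.33  0.   -0.25] turn [ 0. -2.  0.] tcp [ 0.542 -0.255  0.146]
shift [ 0.29  0.   -0.37] turn [ 0. -2.  0.] tcp [ 0.559 -0.256  0.153]
shift [ 0.14  0.   -0.19] turn [ 0. -1. -0.] tcp [ 0.568 -0.256  0.155]
t: 18.1
tool_pos: [0.46, -0.2508, 0.2022]
tcp_rot: [[0.913, -0.041, 0.405], [-0.037, -0.999, -0.016], [0.406, -0.0, -0.914]]
contact_force: [-0.6, 0.2, -2.8]
finger_gap: 0.223
finger_force: 60.0
18.2 [ 0.17092654 -0.45747495 -1.80555045]
shift [-0.08  0.04  0.11] turn [-0.01  0.01  0.01] tcp [ 0.459 -0.253  0.197]
shift [-0.52 -0.02  2.09] turn [0. 0. 0.] tcp [ 0.474 -0.253  0.112]
[203. 181.]
[199.  80.]
[311.  74.]
[318. 174.]
```

View pics/w9.png

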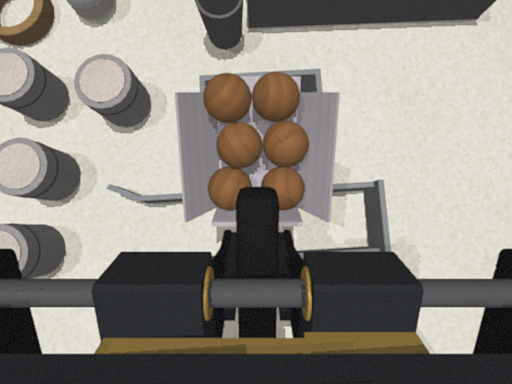

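```bash

python3 -m pendant '[[[-0.1,0.12,0.3],[0,0,0]],[[-0.15,0,0.5],[0,0,0]],[[-0.15,0,0.6],[0,0,0]],[[-0.15,0,0.5],[0,0,0]],[[-0.05,0,0.2],[0,0,0]]]' >/dev/null
python3 -m pendant '[[[0,0,0.1],[0,0,0]],[[0,0,0],[0,0,0]],[[0,0,0],[0,0,0]],[[0,0,0],[0,0,0]]]'
python3 - <<'E'
from h import *
Y=BYAW
plan([((.585,-.260,.075),Y,-10),((.585,-.260,.058),Y,0),((.587,-.26,.048),Y,10),((.59,-.26,.042),Y,20),((.59,-.26,.04),Y,30),((.59,-.26,.04),Y,40),((.59,-.26,.04),Y,45)])
E
```

```text
t: 19.1
tool_pos: [0.4741, -0.2577, 0.1135]
tcp_rot: [[0.912, -0.042, 0.407], [-0.038, -0.999, -0.019], [0.407, 0.002, -0.913]]
contact_force: [0.1, -0.2, -2.5]
finger_gap: 0.226
finger_force: 60.0
shift [ 0.31 -0.06  0.03] turn [ 0.02 -2.81  0.  ] tcp [ 0.486 -0.256  0.117]
shift [ 0.22 -0.    0.05] turn [-0. -2. -0.] tcp [ 0.495 -0.256  0.117]
shift [ 0.34 -0.   -0.12] turn [-0. -2.  0.] tcp [ 0.509 -0.257  0.122]
shift [ 0.39 -0.   -0.23] turn [-0. -2. -0.] tcp [ 0.526 -0.257  0.128]
shift [ 0.31  0.   -0.32] turn [ 0. -2.  0.] tcp [ 0.542 -0.258  0.136]
shift [ 0.29  0.   -0.37] turn [ 0. -2.  0.] tcp [ 0.559 -0.259  0.143]
shift [ 0.14  0.   -0.19] turn [ 0. -1. -0.] tcp [ 0.568 -0.259  0.145]
```

```bash

python3 -m pendant '[[[0.1,0,0.01],[0,-0.9,0]],[[0.1,0,0.01],[0,-0.9,0]],[[0.11,0,0.01],[0,-1,0]],[[0.11,0,0.02],[0,-1,0]],[[0.11,0,0.03],[0,-1,0]]]' >/dev/null
python3 -m pendant '[[[0.08,0,-0.03],[0,-0.5,0]],[[0.08,0,-0.03],[0,-0.5,0]],[[0.09,0,-0.03],[0,-0.5,0]],[[0.09,0,-0.03],[0,-0.5,0]],[[0,0,0],[0,0,0]]]'
python3 -m pendant '[[[0.1,0,-0.06],[0,-0.5,0]],[[0.1,0,-0.06],[0,-0.5,0]],[[0.1,0,-0.06],[0,-0.5,0]],[[0.09,0,-0.05],[0,-0.5,0]],[[0,0,0],[0,0,0]]]'
python3 -m pendant '[[[0.15,0,-0.16],[0,-1,0]],[[0.15,0,-0.16],[0,-1,0]],[[0.15,0,-0.18],[0,-1,0]],[[0.14,0,-0.19],[0,-1,0]],[[0,0,0],[0,0,0]]]'
python3 -m pendant '[[[0,0,0],[0,0,0]],[[0,0,0],[0,0,0]],[[0,0,0],[0,0,0]],[[0,0,0],[0,0,0]],[[0,0,0],[0,0,0]]]'
cat >> h.py <<'E'
def balls(f,z=.019,mn=15):
    h=cv2.cvtColor(np.array(f['frame']),cv2.COLOR_RGB2HSV);m=((h[...,0]<20)&(h[...,1]>110)&(h[...,2]>40)).astype(np.uint8)
    n,l,st,ce=cv2.connectedComponentsWithStats(cv2.erode(m,np.ones((3,3))))
    for i in range(1,n):
        if st[i,4]>mn: print('ball',st[i,4],ce[i].round(1),onz(f,*ce[i],z).round(3))
E
python3 - <<'E'
from h import *
for n in('top','scene','wrist'):print(n);balls(grab(n,n+'10'))
E
```

```text
t: 20.1
tool_pos: [0.5102, -0.2588, 0.1189]
tcp_rot: [[0.984, -0.041, -0.173], [-0.041, -0.999, 0.006], [-0.173, 0.001, -0.985]]
contact_force: [0.1, -0.1, -2.5]
finger_gap: 0.224
finger_force: 60.0
t: 20.6
tool_pos: [0.5267, -0.2594, 0.1235]
tcp_rot: [[0.939, -0.041, -0.341], [-0.039, -0.999, 0.014], [-0.341, -0.0, -0.94]]
contact_force: [-0.3, -0.8, -1.4]
finger_gap: 0.224
finger_force: 60.0
t: 21.1
tool_pos: [0.5593, -0.26, 0.1324]
tcp_rot: [[0.762, -0.041, -0.646], [-0.029, -0.999, 0.029], [-0.647, -0.003, -0.763]]
contact_force: [-1.0, 0.8, -1.5]
finger_gap: 0.228
finger_force: 60.0
t: 21.6
tool_pos: [0.5594, -0.2609, 0.1382]
tcp_rot: [[0.766, -0.042, -0.641], [-0.033, -0.999, 0.027], [-0.642, 0.001, -0.767]]
contact_force: [-0.9, -0.0, -1.5]
finger_gap: 0.225
finger_force: 60.0
top
ball 29037 [347.3 240.1] [ 0.484 -0.25   0.019]
ball 65 [494.3  63.8] [ 0.962 -0.649  0.019]
ball 77 [127.9 182.1] [0.625 0.32  0.019]
ball 2582 [188.1 345.8] [0.216 0.149 0.019]
ball 2107 [223.7 352.6] [0.201 0.059 0.019]
scene
ball 23693 [130.1  56.9] [-0.611 -0.212  0.019]
ball 20510 [435.3  73.2] [0.006 1.073 0.019]
ball 499 [203.1 110.8] [ 0.061 -0.018  0.019]
ball 228 [  2.6 164.8] [ 0.22  -0.619  0.019]
ball 36 [138.4 221.9] [ 0.573 -0.293  0.019]
ball 384 [307.4 245.4] [0.766 0.041 0.019]
wrist
ball 3110 [283.1  65.2] [ 0.593 -0.28   0.019]
ball 96 [184.3  55.8] [ 0.603 -0.215  0.019]
```

```bash

python3 -m pendant '[[[-0.15,0,-0.18],[0,0,0]],[[-0.3,0,-0.36],[0,0,0]],[[-0.5,0,-0.6],[0,0,0]],[[-0.5,0,-0.6],[0,0,0]],[[-0.3,0,-0.36],[0,0,0]]]' >/dev/null
python3 -m pendant '[[[0,-0.5,0],[0,1,0]],[[0,-0.8,0],[0,1,0]],[[0,-0.8,0],[0,1,0]],[[0,-0.8,0],[0,1,0]],[[0,-0.8,0],[0,1,0]]]' >/dev/null
python3 -m pendant '[[[0,-0.8,0],[0,1,0]],[[0,-0.8,0],[0,0.4,0]],[[0,-0.8,0],[0,0,0]],[[0,-0.8,0],[0,0,0]],[[0,-0.8,0],[0,0,0]]]' 
python3 - <<'E'
from h import *
balls(grab('top','top11'),.019,8);balls(grab('scene','scene11'),.019,15)
s=get_state();print(s['t'])
plan([(binlip(.05,.13),BYAW,8),(binlip(.05,.0065),BYAW,4)])
E
```

```text
t: 23.25
tool_pos: [0.5725, 0.0482, 0.2475]
tcp_rot: [[0.989, -0.042, -0.139], [-0.041, -0.999, 0.005], [-0.139, 0.0, -0.99]]
contact_force: [0.5, -0.6, -2.3]
finger_gap: 0.225
finger_force: 60.0
ball 29 [495.9  66.5] [ 0.954 -0.653  0.019]
ball 20850 [187.2 249.7] [0.453 0.159 0.019]
ball 220 [353.8 188.4] [ 0.618 -0.268  0.019]
ball 34 [364.  219.7] [ 0.537 -0.294  0.019]
ball 317 [132.6   8.8] [-1.664 -0.106  0.019]
ball 4147 [231.7  24.8] [-1.061  0.436  0.019]
ball 276 [253.4  14.8] [-1.28   0.659  0.019]
ball 20362 [436.1  73.3] [0.007 1.077 0.019]
ball 5963 [46.4 47.5] [-0.875 -0.595  0.019]
ball 306 [105.9  10.3] [-1.659 -0.284  0.019]
ball 674 [141.2  52.9] [-0.657 -0.155  0.019]
ball 667 [115.8  55.2] [-0.656 -0.274  0.019]
ball 486 [203.4 111.1] [ 0.064 -0.017  0.019]
ball 234 [  2.6 164.9] [ 0.221 -0.619  0.019]
ball 69 [137.  211.6] [ 0.536 -0.292  0.019]
ball 53 [376.9 220.9] [0.75  0.231 0.019]
ball 394 [307.4 245.3] [0.766 0.041 0.019]
23.35
shift [-2.31 -6.89  1.5 ] turn [-0.01  0.    0.05] tcp [0.483 0.33  0.201]
shift [ 0.33 -0.    3.22] turn [0.  0.8 0. ] tcp [0.478 0.33  0.072]
```

```bash

python3 -m pendant '[[[-0.3,-0.85,0.1],[0,0,0]],[[-0.3,-0.85,0.2],[0,0,0]],[[-0.3,-0.85,0.2],[0,0,0]],[[-0.3,-0.85,0.2],[0,0,0]],[[-0.3,-0.85,0.2],[0,0,0]]]' >/dev/null
python3 -m pendant '[[[-0.3,-0.85,0.2],[0,0,0]],[[-0.3,-0.85,0.2],[0,0,0]],[[-0.2,-0.6,0.1],[0,0,0]],[[0,-0.3,0],[0,0.6,0]],[[0,0,0],[0,0,0]]]' >/dev/null
python3 -m pendant '[[[0,0,0],[0,0,0]],[[0,0,0],[0,0,0]],[[0,0,0],[0,0,0]]]'
python3 - <<'E'
from h import *
f=grab('wrist','w12');balls(f,.019,100);balls(grab('top'),.019,15)
print(get_state()['t'])
plan([(binlip(.05,.03),BYAW,5),(binlip(.05,.0065),BYAW,5)])
E
```

```text
t: 24.65
tool_pos: [0.486, 0.3238, 0.2038]
tcp_rot: [[0.995, -0.043, -0.088], [-0.043, -0.999, 0.004], [-0.088, 0.0, -0.996]]
contact_force: [1.0, -0.2, -0.9]
finger_gap: 0.224
finger_force: 60.0
ball 673 [237.5  13.5] [0.626 0.336 0.019]
ball 675 [270.1  13.7] [0.624 0.305 0.019]
ball 79 [495.2  64.6] [ 0.96  -0.652  0.019]
ball 856 [ 28.1 260.2] [0.42  0.564 0.019]
ball 82 [128. 182.] [0.625 0.319 0.019]
ball 1313 [ 15.6 294.7] [0.333 0.589 0.019]
ball 230 [353.9 188.5] [ 0.618 -0.269  0.019]
ball 35 [364.1 219.7] [ 0.537 -0.294  0.019]
ball 588 [ 17.3 371.7] [0.147 0.57  0.019]
ball 25 [ 35.1 372. ] [0.147 0.525 0.019]
24.75
shift [ 0.07 -0.14  2.68] turn [ 0.    0.01 -0.02] tcp [0.48  0.33  0.097]
shift [ 0.05 -0.    0.59] turn [0. 0. 0.] tcp [0.48  0.33  0.073]
```

```bash

python3 -m pendant '[[[0,-0.07,0.4],[0,0,0]],[[0,-0.07,0.7],[0,0,0]],[[0,0,0.7],[0,0,0]],[[0,0,0.6],[0,0,0]],[[0,0,0.28],[0,0,0]]]' >/dev/null
python3 -m pendant '[[[0,0,0],[0,0,0]],[[0,0,0.2],[0,0,0]],[[0,0,0.2],[0,0,0]],[[0,0,0.1],[0,0,0]],[[0,0,0],[0,0,0]]]'
python3 -m pendant '[[[0,0,0],[0,0,0]],[[0,0,0],[0,0,0]],[[0,0,0],[0,0,0]]]'
python3 - <<'E'
from h import *
plan([(binlip(.05,.0055),BYAW,5),(binlip(.07,.005),BYAW,2.5),(binlip(.09,.005),BYAW,0),(binlip(.115,.005),BYAW,0)])
E
```

```text
t: 25.75
tool_pos: [0.4742, 0.3309, 0.0766]
tcp_rot: [[0.995, -0.042, -0.089], [-0.042, -0.999, 0.003], [-0.089, 0.0, -0.996]]
contact_force: [-0.3, 0.8, -1.6]
finger_gap: 0.221
finger_force: 60.0
t: 26.05
tool_pos: [0.4748, 0.3312, 0.0774]
tcp_rot: [[0.995, -0.042, -0.087], [-0.042, -0.999, 0.004], [-0.087, -0.0, -0.996]]
contact_force: [0.7, 0.4, -0.5]
finger_gap: 0.225
finger_force: 60.0
shift [0.13 0.03 0.12] turn [-0.  0.  0.] tcp [0.48  0.33  0.072]
shift [0.44 0.   0.07] turn [0.  0.5 0. ] tcp [0.497 0.329 0.068]
shift [0.44 0.   0.08] turn [-0.   0.5 -0. ] tcp [0.514 0.328 0.064]
shift [0.63 0.   0.  ] turn [0. 0. 0.] tcp [0.539 0.327 0.064]
```

```bash

python3 -m pendant '[[[0.13,0.03,0.12],[0,0,0]],[[0.15,0,0.02],[0,0.17,0]],[[0.15,0,0.02],[0,0.17,0]],[[0.15,0,0.03],[0,0.17,0]],[[0.15,0,0.03],[0,0.17,0]]]'
python3 -m pendant '[[[0.15,0,0.03],[0,0.17,0]],[[0.15,0,0.03],[0,0.15,0]],[[0.15,0,0],[0,0,0]],[[0.15,0,0],[0,0,0]],[[0,0,0],[0,0,0]]]'
python3 -m pendant '[[[0.1,0,0],[0,0,0]],[[0.1,0,0],[0,0,0]],[[0.05,0,0],[0,0,0]],[[0,0,0],[0,0,0]]]'
python3 - <<'E'
from h import *
f=grab('wrist','w13');balls(f,.019,100)
print(get_state()['t'],proj(f,binlip(.1,.01)))
plan([(binlip(.11,.005),BYAW,0)])
E
```

```text
t: 26.55
tool_pos: [0.5034, 0.3286, 0.066]
tcp_rot: [[0.999, -0.042, -0.027], [-0.042, -0.999, 0.001], [-0.028, 0.0, -1.0]]
contact_force: [-0.2, 0.5, -2.3]
finger_gap: 0.225
finger_force: 60.0
t: 27.05
tool_pos: [0.5279, 0.3276, 0.0637]
tcp_rot: [[0.999, -0.042, 0.0], [-0.042, -0.999, 0.0], [0.0, -0.0, -1.0]]
contact_force: [1.5, 1.6, -1.1]
finger_gap: 0.228
finger_force: 60.0
t: 27.45
tool_pos: [0.5372, 0.3273, 0.0636]
tcp_rot: [[0.999, -0.042, -0.0], [-0.042, -0.999, 0.0], [-0.0, -0.0, -1.0]]
contact_force: [-0.6, 1.6, -0.8]
finger_gap: 0.226
finger_force: 60.0
ball 1646 [237.4  84.9] [0.626 0.335 0.019]
ball 1657 [287.5  85.1] [0.625 0.304 0.019]
27.5 [256.24613511 104.52640505]
shift [-0.08 -0.01 -0.01] turn [-0.  0. -0.] tcp [0.534 0.328 0.064]
```

```bash

python3 -m pendant '[[[0.1,0,0],[0,0,0]],[[0,0,0],[0,0,0]],[[0,0,0],[0,0,0]]]'
python3 -m pendant '[[[0.08,0,0],[0,0,0]],[[0.05,0,0],[0,0,0]],[[0,0,0],[0,0,0]]]'
python3 - <<'E'
from h import *
f=grab('wrist','w14');balls(f,.019,100)
s=get_state();print(s['t'],s['contact_force'],s['tool_pos'])
fr=f['frame'];g=fr[:,262].astype(int).sum(1);print(g[40:110].tolist())
P=[(binlip(.119,.018),BYAW,-5),(binlip(.118,.028),BYAW,-10),(binlip(.116,.037),BYAW,-15),(binlip(.113,.046),BYAW,-20),(binlip(.11,.055),BYAW,-24)]
plan(P)
E
```

```text
t: 27.8
tool_pos: [0.5411, 0.3271, 0.0636]
tcp_rot: [[0.999, -0.042, -0.0], [-0.042, -0.999, 0.0], [-0.0, -0.0, -1.0]]
contact_force: [0.3, 1.5, -1.0]
finger_gap: 0.221
finger_force: 60.0
t: 28.1
tool_pos: [0.546, 0.3269, 0.0635]
tcp_rot: [[0.999, -0.042, -0.001], [-0.042, -0.999, 0.0], [-0.001, -0.0, -1.0]]
contact_force: [-2.3, 3.0, 0.4]
finger_gap: 0.22
finger_force: 60.0
ball 1564 [237.4  99.8] [0.626 0.336 0.019]
ball 1568 [286.3 100. ] [0.625 0.305 0.019]
28.15 [ 0.5523872   2.47978089 -0.96800829] [0.54594974 0.32690752 0.06352722]
[680, 678, 682, 684, 692, 684, 685, 678, 675, 674, 675, 676, 679, 673, 670, 662, 654, 649, 650, 662, 659, 664, 676, 674, 677, 677, 680, 681, 680, 681, 683, 700, 565, 307, 296, 311, 325, 387, 416, 417, 407, 384, 376, 355, 320, 339, 497, 617, 606, 598, 611, 613, 620, 619, 595, 533, 493, 440, 342, 247, 233, 224, 233, 273, 413, 491, 495, 501, 500, 502]
shift [-0.19 -0.01 -0.13] turn [-0.    1.01 -0.  ] tcp [0.538 0.327 0.069]
shift [-0.12  0.   -0.05] turn [-0.  1.  0.] tcp [0.533 0.328 0.07 ]
shift [-0.13 -0.   -0.03] turn [ 0.  1. -0.] tcp [0.528 0.328 0.071]
shift [-0.13 -0.   -0.04] turn [-0.  1.  0.] tcp [0.522 0.328 0.071]
shift [-0.09  0.   -0.08] turn [0.  0.8 0. ] tcp [0.518 0.328 0.072]
```

```bash

python3 -m pendant '[[[-0.09,0,-0.07],[0,0.5,0]],[[-0.1,0,-0.06],[0,0.5,0]],[[-0.06,0,-0.03],[0,0.5,0]],[[-0.06,0,-0.02],[0,0.5,0]],[[-0.07,0,-0.02],[0,0.5,0]]]'
python3 -m pendant '[[[-0.06,0,-0.01],[0,0.5,0]],[[-0.06,0,-0.02],[0,0.5,0]],[[-0.07,0,-0.02],[0,0.5,0]],[[-0.09,0,-0.08],[0,0.8,0]],[[0,0,0],[0,0,0]]]'
python3 -m pendant '[[[0.05,0,-0.15],[0,0,0]],[[0.1,0,-0.3],[0,0,0]],[[0.1,0,-0.3],[0,0,0]],[[0.15,0,-0.4],[0,0,0]],[[0.15,0,-0.4],[0,0,0]]]' >/dev/null
python3 -m pendant '[[[0.15,0,-0.4],[0,0,0]],[[0.18,0,-0.5],[0,0,0]],[[0.15,0,-0.4],[0,0,0]],[[0.1,0,-0.3],[0,0,0]],[[0,0,0],[0,0,0]]]'
python3 - <<'E'
from h import *
f=grab('wrist','w15');balls(f,.15,100);balls(grab('top'),.019,15)
print(get_state()['t'])
plan([((.57,-.26,.18),BYAW,-24),((.58,-.26,.095),BYAW,-24)])
E
```

```text
t: 28.65
tool_pos: [0.5304, 0.3268, 0.0702]
tcp_rot: [[0.975, -0.042, 0.217], [-0.041, -0.999, -0.01], [0.218, 0.001, -0.976]]
contact_force: [0.2, -0.6, -1.2]
finger_gap: 0.22
finger_force: 60.0
t: 29.15
tool_pos: [0.5155, 0.327, 0.0703]
tcp_rot: [[0.914, -0.04, 0.404], [-0.036, -0.999, -0.019], [0.404, 0.003, -0.915]]
contact_force: [-1.1, -0.4, -2.6]
finger_gap: 0.222
finger_force: 60.0
t: 30.15
tool_pos: [0.5098, 0.3293, 0.2095]
tcp_rot: [[0.911, -0.042, 0.41], [-0.04, -0.999, -0.014], [0.41, -0.003, -0.912]]
contact_force: [-0.2, 0.9, -1.2]
finger_gap: 0.223
finger_force: 60.0
ball 915 [475.9  28.9] [0.675 0.143 0.15 ]
ball 857 [234.9 183.9] [0.555 0.345 0.15 ]
ball 1016 [285.9 185.9] [0.552 0.305 0.15 ]
ball 70 [494.7  63.4] [ 0.963 -0.651  0.019]
ball 227 [353.9 188.4] [ 0.618 -0.269  0.019]
ball 135 [101.5 207.7] [0.557 0.384 0.019]
ball 35 [364.1 219.7] [ 0.537 -0.294  0.019]
ball 72 [ 31.7 257.7] [0.427 0.555 0.019]
30.25
shift [-5.400e-01  1.463e+01 -1.000e-02] turn [-0.    0.01 -0.  ] tcp [ 0.464 -0.256  0.197]
shift [-0.64 -0.01  2.04] turn [0. 0. 0.] tcp [ 0.474 -0.256  0.112]
```

Both remaining balls are in the pan. Carrying and dumping them the same way.

```bash

python3 -m pendant '[[[0,0.15,0],[0,0,0]],[[0,0.3,0],[0,0,0]],[[0,0.45,0],[0,0,0]],[[-0.1,0.6,0],[0,0,0]],[[-0.1,0.6,0],[0,0,0]]]' >/dev/null
python3 -m pendant '[[[-0.1,0.6,0],[0,0,0]],[[-0.1,0.6,0],[0,0,0]],[[-0.1,0.6,0],[0,0,0]],[[-0.04,0.6,0],[0,0,0]],[[0,0.6,0],[0,0,0]]]' >/dev/null
python3 -m pendant '[[[0,0.6,0],[0,0,0]],[[0,0.6,0],[0,0,0]],[[0,0.6,0],[0,0,0]],[[0,0.6,0],[0,0,0]],[[0,0.6,0],[0,0,0]]]' >/dev/null
python3 -m pendant '[[[0,0.6,0],[0,0,0]],[[0,0.6,0],[0,0,0]],[[0,0.6,0],[0,0,0]],[[0,0.6,0],[0,0,0]],[[0,0.6,0],[0,0,0]]]' >/dev/null
python3 -m pendant '[[[0,0.6,0],[0,0,0]],[[0,0.6,0],[0,0,0]],[[0,0.6,0],[0,0,0]],[[0,0.6,0],[0,0,0]],[[0,0.5,0],[0,0,0]]]' >/dev/null
python3 -m pendant '[[[0,0.4,0],[0,0,0]],[[0,0.2,0],[0,0,0]],[[0,0,0],[0,0,0]],[[0,0,0],[0,0,0]],[[0,0,0],[0,0,0]]]'
python3 -m pendant '[[[-0.1,0,0.3],[0,0,0]],[[-0.15,0,0.5],[0,0,0]],[[-0.15,0,0.6],[0,0,0]],[[-0.15,0,0.4],[0,0,0]],[[-0.05,0,0.2],[0,0,0]]]' >/dev/null
python3 -m pendant '[[[0,0,0],[0,0,0]],[[0,0,0],[0,0,0]],[[0,0,0],[0,0,0]],[[0,0,0],[0,0,0]]]'
python3 - <<'E'
from h import *
Y=BYAW
plan([((.58,-.260,.078),Y,-10),((.58,-.260,.062),Y,0),((.58,-.26,.054),Y,10),((.58,-.26,.05),Y,20),((.58,-.26,.048),Y,30),((.58,-.26,.048),Y,40)])
E
```

```text
t: 33.25
tool_pos: [0.4639, -0.2534, 0.1965]
tcp_rot: [[0.913, -0.041, 0.405], [-0.038, -0.999, -0.016], [0.406, -0.0, -0.914]]
contact_force: [0.2, -0.8, -1.9]
finger_gap: 0.224
finger_force: 60.0
t: 34.15
tool_pos: [0.4751, -0.2553, 0.1151]
tcp_rot: [[0.913, -0.042, 0.407], [-0.038, -0.999, -0.018], [0.407, 0.001, -0.913]]
contact_force: [0.4, -0.7, -1.1]
finger_gap: 0.221
finger_force: 60.0
shift [ 0.19  0.01 -0.06] turn [ 0.02 -2.81  0.  ] tcp [ 0.481 -0.256  0.12 ]
shift [ 0.22 -0.    0.03] turn [-0. -2. -0.] tcp [ 0.49  -0.256  0.121]
shift [ 0.29  0.   -0.17] turn [-0. -2.  0.] tcp [ 0.502 -0.257  0.128]
shift [ 0.31 -0.   -0.27] turn [-0. -2. -0.] tcp [ 0.516 -0.257  0.136]
shift [ 0.31  0.   -0.32] turn [ 0. -2.  0.] tcp [ 0.532 -0.258  0.144]
shift [ 0.29  0.   -0.37] turn [ 0. -2.  0.] tcp [ 0.549 -0.259  0.151]
```

```bash

python3 -m pendant '[[[0.06,0,-0.02],[0,-0.9,0]],[[0.06,0,-0.02],[0,-0.9,0]],[[0.07,0,-0.02],[0,-1,0]],[[0.11,0,0.01],[0,-1,0]],[[0.11,0,0.02],[0,-1,0]]]' >/dev/null
python3 -m pendant '[[[0.07,0,-0.04],[0,-0.5,0]],[[0.07,0,-0.04],[0,-0.5,0]],[[0.07,0,-0.04],[0,-0.5,0]],[[0.08,0,-0.05],[0,-0.5,0]],[[0,0,0],[0,0,0]]]' >/dev/null
python3 -m pendant '[[[0.08,0,-0.06],[0,-0.5,0]],[[0.08,0,-0.06],[0,-0.5,0]],[[0.08,0,-0.07],[0,-0.5,0]],[[0.08,0,-0.08],[0,-0.5,0]],[[0,0,0],[0,0,0]]]'
python3 -m pendant '[[[0.15,0,-0.16],[0,-1,0]],[[0.15,0,-0.16],[0,-1,0]],[[0.15,0,-0.18],[0,-1,0]],[[0.14,0,-0.19],[0,-1,0]],[[0,0,0],[0,0,0]]]'
python3 -m pendant '[[[0,0,0],[0,0,0]],[[0,0,0],[0,0,0]],[[0,0,0],[0,0,0]],[[0,0,0],[0,0,0]],[[0,0,0],[0,0,0]]]'
python3 -m pendant '[[[-0.15,0,-0.18],[0,0,0]],[[-0.3,0,-0.36],[0,0,0]],[[-0.5,0,-0.6],[0,0,0]],[[-0.5,0,-0.6],[0,0,0]],[[-0.3,0,-0.36],[0,0,0]]]' >/dev/null
python3 -m pendant '[[[0,-0.5,0],[0,1,0]],[[0,-0.8,0],[0,1,0]],[[0,-0.8,0],[0,1,0]],[[0,-0.8,0],[0,1,0]],[[0,-0.8,0],[0,1,0]]]' >/dev/null
python3 -m pendant '[[[0,-0.8,0],[0,1,0]],[[0,-0.8,0],[0,1,0]],[[0,-0.8,0],[0,1,0]],[[0,-0.8,0],[0,0,0]],[[0,-0.8,0],[0,0,0]]]'
python3 - <<'E'
from h import *
t=grab('top','top16');s=grab('scene','scene16');w=grab('wrist','w16')
balls(t,.019,8);balls(w,.12,100)
def crop(f,r0,r1,c0,c1,S): return cv2.resize(np.array(f['frame'])[r0:r1,c0:c1,::-1],S,interpolation=cv2.INTER_CUBIC)
out=np.hstack([np.vstack([crop(t,170,240,310,400,(400,300)),crop(t,120,270,200,350,(400,300))]),np.vstack([crop(s,185,250,110,200,(400,300)),crop(s,120,250,220,430,(400,300))])])
cv2.imwrite('pics/last.png',out)
print(get_state()['t'])
E
```

```text
t: 35.65
tool_pos: [0.5178, -0.2566, 0.1319]
tcp_rot: [[0.939, -0.041, -0.341], [-0.039, -0.999, 0.014], [-0.341, -0.0, -0.94]]
contact_force: [-0.3, 0.1, -1.4]
finger_gap: 0.218
finger_force: 60.0
t: 36.15
tool_pos: [0.5505, -0.2571, 0.1409]
tcp_rot: [[0.762, -0.041, -0.646], [-0.029, -0.999, 0.029], [-0.647, -0.003, -0.762]]
contact_force: [-0.8, 0.8, -2.4]
finger_gap: 0.222
finger_force: 60.0
t: 36.65
tool_pos: [0.5505, -0.2581, 0.1466]
tcp_rot: [[0.766, -0.042, -0.641], [-0.033, -0.999, 0.027], [-0.642, 0.001, -0.767]]
contact_force: [0.7, 0.1, -1.1]
finger_gap: 0.222
finger_force: 60.0
t: 38.15
tool_pos: [0.563, 0.051, 0.2562]
tcp_rot: [[0.999, -0.042, 0.0], [-0.042, -0.999, -0.0], [0.0, 0.0, -1.0]]
contact_force: [1.0, 0.3, -1.2]
finger_gap: 0.226
finger_force: 60.0
ball 64 [494.5  64.4] [ 0.96  -0.65   0.019]
ball 6651 [169.5 325.9] [0.263 0.197 0.019]
ball 375 [133.  203.2] [0.57  0.304 0.019]
ball 5852 [199.1 172.8] [0.653 0.135 0.019]
ball 1350 [241.1 245.2] [0.467 0.021 0.019]
ball 219 [353.7 188.4] [ 0.618 -0.268  0.019]
ball 86 [366.8 214.3] [ 0.551 -0.301  0.019]
ball 29 [336.8 212.6] [ 0.554 -0.224  0.019]
ball 257 [118.8 313.3] [0.292 0.326 0.019]
ball 555 [257.6  14.8] [0.71  0.047 0.12 ]
ball 407 [499.8 109. ] [ 0.625 -0.171  0.12 ]
38.3
```

All 8 balls are in the well (blob areas 219+86+29, about 5+2+1). Now returning the scoop to its original pose.

```bash

python3 -m pendant '[[[-0.3,-0.45,0],[0,0,-0.5]],[[-0.5,-0.7,0],[0,0,-0.5]],[[-0.5,-0.7,0],[0,0,-0.4]],[[-0.4,-0.6,0.3],[0,0,-0.4]],[[-0.2,-0.3,0.3],[0,0,0]]]' >/dev/null
python3 -m pendant '[[[0,0,0],[0,0,0]],[[0,0,0],[0,0,0]],[[0,0,0],[0,0,0]],[[0,0,0],[0,0,0]]]'
python3 - <<'E'
from h import *
tooldelta([.472,.1803,.07],6.55)
E
```

```text
t: 39.2
tool_pos: [0.4852, 0.156, 0.2314]
tcp_rot: [[0.994, 0.113, 0.0], [0.113, -0.994, -0.0], [0.0, 0.0, -1.0]]
contact_force: [0.7, -0.2, -1.6]
finger_gap: 0.226
finger_force: 60.0
pos [0.4852 0.156  0.2314] yaw 6.50 tilt 0.00 t 39.2 F [ 0.7 -0.2 -1.6]
shift units [-0.26 -0.64  4.04] turnz units -0.01
```

```bash

python3 -m pendant '[[[-0.13,-0.32,0],[0,0,0]],[[-0.13,-0.32,0.4],[0,0,0]],[[0,0,0.8],[0,0,0]],[[0,0,0.8],[0,0,0]],[[0,0,0.8],[0,0,0]]]' >/dev/null
python3 -m pendant '[[[0,0,0.5],[0,0,0]],[[0,0,0.3],[0,0,0]],[[0,0,0.2],[0,0,0]],[[0,0,0.1],[0,0,0]],[[0,0,0],[0,0,0]]]'
python3 -m pendant '[[[0,0,0.1],[0,0,0]],[[0,0,0],[0,0,0]]]'
python3 -m pendant '[[[0,0,0.1],[0,0,0]],[[0,0,0],[0,0,0]]]'
```

```text
t: 40.2
tool_pos: [0.4711, 0.1814, 0.0752]
tcp_rot: [[0.993, 0.115, -0.0], [0.115, -0.993, 0.0], [-0.0, -0.0, -1.0]]
contact_force: [-0.1, 1.2, -1.0]
finger_gap: 0.226
finger_force: 60.0
t: 40.4
tool_pos: [0.471, 0.1813, 0.0712]
tcp_rot: [[0.993, 0.115, -0.0], [0.115, -0.993, 0.0], [-0.0, -0.0, -1.0]]
contact_force: [-0.6, -0.4, -1.8]
finger_gap: 0.226
finger_force: 60.0
t: 40.6
tool_pos: [0.4705, 0.1812, 0.0666]
tcp_rot: [[0.993, 0.115, -0.001], [0.115, -0.993, -0.0], [-0.001, -0.0, -1.0]]
contact_force: [0.9, 0.0, -1.7]
finger_gap: 0.227
finger_force: 60.0
```

```bash

python3 -m pendant '[[[0,0,0.08],[0,0,0]],[[0,0,0],[0,0,0]]]'
python3 -m pendant '[[[0,0,0.03],[0,0,0]],[[0,0,0],[0,0,0]]]'
python3 -m pendant '[[[0,0,0],[0,0,0]],[[0,0,0],[0,0,0]],[[0,0,0],[0,0,0]],[[0,0,0],[0,0,0]]]' 0.4
python3 -m pendant '[[[0,0,-0.3],[0,0,0]],[[0,0,-0.6],[0,0,0]],[[0,0,-0.8],[0,0,0]],[[0,0,-0.8],[0,0,0]],[[0,0,-0.8],[0,0,0]]]' 0.5
python3 -m pendant '[[[0,0,-0.8],[0,0,0]],[[0,0,0],[0,0,0]],[[0,0,0],[0,0,0]]]'
python3 - <<'E'
from h import *
w=grab('wrist','w17');s=get_state();print(s['t'],s['tool_pos'])
m=(w['frame'][120:245,225:290].max(2)<45).astype(np.uint8)
n,l,st,ce=cv2.connectedComponentsWithStats(m);i=1+st[1:,4].argmax();print(st[i]+[225,120,0,0,0])
for v in(st[i][1]+120,st[i][1]+120+st[i][3]):print(onz(w,ce[i][0]+225,v,.09))
E
```

```text
t: 40.8
tool_pos: [0.4704, 0.1812, 0.0632]
tcp_rot: [[0.993, 0.115, -0.002], [0.115, -0.993, -0.0], [-0.002, -0.0, -1.0]]
contact_force: [-0.7, -0.4, -0.8]
finger_gap: 0.225
finger_force: 60.0
t: 41.0
tool_pos: [0.4706, 0.1812, 0.0623]
tcp_rot: [[0.993, 0.115, -0.001], [0.115, -0.993, -0.0], [-0.001, -0.0, -1.0]]
contact_force: [-0.4, -0.5, -1.4]
finger_gap: 0.225
finger_force: 60.0
t: 41.4
tool_pos: [0.4709, 0.1813, 0.0627]
tcp_rot: [[0.993, 0.115, -0.0], [0.115, -0.993, 0.0], [-0.0, -0.0, -1.0]]
contact_force: [-0.0, -0.1, 0.4]
finger_gap: 0.497
finger_force: 0.0
t: 41.9
tool_pos: [0.4708, 0.1812, 0.1968]
tcp_rot: [[0.993, 0.115, -0.0], [0.115, -0.993, 0.0], [-0.0, -0.0, -1.0]]
contact_force: [0.3, 0.0, -0.4]
finger_gap: 0.501
finger_force: 0.0
t: 42.2
tool_pos: [0.4715, 0.1814, 0.2282]
tcp_rot: [[0.993, 0.115, 0.002], [0.115, -0.993, 0.001], [0.002, -0.0, -1.0]]
contact_force: [-0.2, 0.8, -0.1]
finger_gap: 0.501
finger_force: 0.0
42.25 [0.47063469 0.18118476 0.22662786]
[ 248  141   19   83 1377]
[0.51170943 0.18571698 0.09      ]
[0.42663143 0.17583264 0.09      ]
```

```bash

python3 -m pendant '[[[-0.1,0.6,0],[0,0,0]],[[-0.2,0.9,0],[0,0,0]],[[-0.2,0.9,0],[0,0,0]],[[-0.2,0.9,0],[0,0,0]],[[-0.16,0.9,0],[0,0,0]]]' 0.14 10 >/dev/null
python3 -m pendant '[[[0,0,0],[0,0,-1]],[[0,0,0],[0,0,-1]],[[0,0,0],[0,0,-1]],[[0,0,0],[0,0,-1]],[[0,0,0],[0,0,-1]]]' >/dev/null
python3 -m pendant '[[[0,0,0],[0,0,-1]],[[0,0,0],[0,0,-1]],[[0,0,0],[0,0,-1]],[[0,0,0],[0,0,-1]],[[0,0,0],[0,0,-1]]]' >/dev/null
python3 -m pendant '[[[0,0,0],[0,0,-1]],[[0,0,0],[0,0,-1]],[[0,0,0],[0,0,-1]],[[0,0,0],[0,0,-1]],[[0,0,0],[0,0,-1]]]' >/dev/null
python3 -m pendant '[[[0,0,0],[0,0,-1]],[[0,0,0],[0,0,-0.8]],[[0,0,0],[0,0,0]],[[0,0,0],[0,0,0]],[[0,0,0],[0,0,0]]]'
cat >> h.py <<'E'
def cans(f,z=.064):
    "Hough circles on a plan view rectified at height z (2 px per mm)"
    K=np.array(f['camera_matrix'])
    X0,X1,Y0,Y1=.36,.76,-.42,.12
    xy=[(X1,Y1),(X1,Y0),(X0,Y0),(X0,Y1)]
    src=np.float32([proj(f,(*p,z)) for p in xy]);W,H=int((Y1-Y0)*2000),int((X1-X0)*2000)
    M=cv2.getPerspectiveTransform(src,np.float32([(0,0),(W,0),(W,H),(0,H)]))
    r=cv2.warpPerspective(np.array(f['frame']),M,(W,H))
    g=cv2.GaussianBlur(cv2.cvtColor(r,cv2.COLOR_RGB2GRAY),(9,9),2)
    c=cv2.HoughCircles(g,cv2.HOUGH_GRADIENT,1,80,param1=60,param2=18,minRadius=56,maxRadius=66)
    out=[] if c is None else [(X1-v/2000,Y1-u/2000,rr/2) for u,v,rr in c[0]]
    return np.round(out,4),r
E
python3 - <<'E'
from h import *
t=grab('top','top18');w=grab('wrist','w18')
for f in(t,w):
    c,r=cans(f);print(c)
a=cv2.cvtColor(r,cv2.COLOR_RGB2BGR);cv2.imwrite('pics/rw.png',a)
s=get_state();print(s['t'],s['tool_pos'],s['qpos'].round(2))
E
```

```text
t: 44.75
tool_pos: [0.4556, 0.0104, 0.2259]
tcp_rot: [[-0.009, 1.0, -0.002], [1.0, 0.009, 0.0], [0.0, -0.002, -1.0]]
contact_force: [-0.3, -0.1, -0.1]
finger_gap: 0.861
finger_force: 0.0
[]
[[ 6.442e-01  1.170e-02  3.025e+01]
 [ 5.442e-01 -4.800e-03  3.050e+01]
 [ 6.337e-01 -9.220e-02  3.100e+01]
 [ 4.542e-01  1.420e-02  3.215e+01]
 [ 7.257e-01  5.020e-02  2.835e+01]
 [ 6.072e-01 -6.220e-02  2.820e+01]]
44.85 [0.45580474 0.01041407 0.22622067] [-0.15 -0.2   1.94 -0.    1.4  -0.16]
```

```bash

python3 -m pendant '[[[0.04,0,0.8],[0,0,0]],[[0,-0.03,0.9],[0,0,0]],[[0,0,0.9],[0,0,0]],[[0,0,0.9],[0,0,0]],[[0,0,0.5],[0,0,0]]]' >/dev/null
python3 -m pendant '[[[0,0,0.2],[0,0,0]],[[0,0,0.2],[0,0,0]],[[0,0,0],[0,0,0]],[[0,0,0],[0,0,0]]]'
python3 - <<'E'
from h import *
t=load('top');fr=cv2.cvtColor(t['frame'],cv2.COLOR_RGB2GRAY).astype(float)
for y in(-.13,-.16,-.19,-.22,-.34,-.36):
    xs=np.arange(.40,.54,.001);v=[]
    for x in xs:
        u=proj(t,(x,y,.036));v.append(cv2.getRectSubPix(fr.astype(np.uint8),(1,1),tuple(map(float,u)))[0,0])
    v=np.array(v,float)
    r=[]
    for lo,hi in((.415,.455),(.49,.53)):
        m=(xs>lo)&(xs<hi);wt=np.clip(v[m].max()-25-v[m],0,None);r.append((xs[m]*wt).sum()/wt.sum())
    print(y,np.round(r,4),round(np.mean(r),4))
for x in(.46,.475,.49):
    ys=np.arange(-.42,-.34,.002);print([int(fr[int(round(p[1])),int(round(p[0]))]) for p in(proj(t,(x,y,.05)) for y in ys)])
E
```

```text
t: 45.75
tool_pos: [0.4556, 0.0118, 0.0515]
tcp_rot: [[-0.01, 1.0, 0.001], [1.0, 0.01, -0.0], [-0.0, 0.001, -1.0]]
contact_force: [-0.2, 0.5, -0.1]
finger_gap: 0.86
finger_force: 0.0
-0.13 [0.434  0.5058] 0.4699
-0.16 [0.4345 0.5062] 0.4704
-0.19 [0.4344 0.507 ] 0.4707
-0.22 [0.4371 0.5158] 0.4764
-0.34 [0.439  0.5096] 0.4743
-0.36 [0.4382 0.5099] 0.4741
[169, 170, 171, 172, 172, 170, 167, 172, 169, 171, 171, 174, 171, 156, 130, 130, 104, 79, 55, 46, 46, 47, 44, 45, 59, 59, 107, 158, 174, 175, 174, 174, 176, 178, 174, 176, 176, 176, 176, 174]
[171, 169, 168, 170, 171, 171, 169, 169, 171, 172, 172, 170, 171, 162, 139, 113, 113, 89, 67, 52, 48, 48, 43, 47, 57, 103, 103, 154, 177, 175, 175, 175, 175, 175, 175, 174, 174, 172, 173, 174]
[169, 169, 166, 166, 171, 169, 169, 166, 170, 169, 172, 172, 168, 164, 144, 116, 116, 97, 70, 45, 47, 46, 46, 43, 53, 85, 130, 130, 161, 172, 176, 175, 175, 177, 176, 179, 175, 175, 174, 172]
```

```bash

python3 -m pendant '[[[0,0,0],[0,0,0]],[[0,0,0],[0,0,0]],[[0,0,0],[0,0,0]],[[0,0,0],[0,0,0]]]' 1 12
python3 -m pendant '[[[-0.2,0.05,0],[0,0,0]],[[-0.4,0.1,0],[0,0,0]],[[-0.4,0.1,0],[0,0,0]],[[-0.4,0.1,0],[0,0,0]],[[-0.3,0,0],[0,0,0]]]'
python3 -m pendant '[[[-0.3,0.01,0],[0,0,0]],[[-0.4,0.01,0],[0,0,0]],[[-0.4,0.01,0],[0,0,0]],[[-0.3,0.01,0],[0,0,0]],[[0,0,0],[0,0,0]]]'
python3 - <<'E'
from h import *
s=get_state();print(s['tool_pos'],s['contact_force'],.470-.0187*(s['tool_pos'][1]+.13))
t=grab('top')
E
```

```text
t: 46.15
tool_pos: [0.4552, 0.0119, 0.0512]
tcp_rot: [[-0.01, 1.0, 0.0], [1.0, 0.01, -0.0], [-0.0, 0.0, -1.0]]
contact_force: [-0.8, -0.1, 5.0]
finger_gap: 0.709
finger_force: 12.0
t: 46.65
tool_pos: [0.4697, -0.0566, 0.0506]
tcp_rot: [[-0.01, 1.0, -0.0], [1.0, 0.01, 0.0], [0.0, -0.0, -1.0]]
contact_force: [-0.0, 1.0, -0.6]
finger_gap: 0.709
finger_force: 11.9
t: 47.15
tool_pos: [0.4714, -0.1132, 0.0504]
tcp_rot: [[-0.009, 1.0, -0.001], [1.0, 0.009, -0.0], [-0.0, -0.001, -1.0]]
contact_force: [-0.0, -2.1, 1.6]
finger_gap: 0.711
finger_force: 12.0
[ 0.47144062 -0.11323705  0.05043983] [-0.03362548 -2.13643133  1.57686826] 0.4696865327684453
```

```bash

python3 -m pendant '[[[-0.3,-0.02,0],[0,0,0]],[[-0.3,0,0],[0,0,0]],[[-0.3,0,0],[0,0,0]],[[-0.3,0,0],[0,0,0]],[[-0.3,0,0],[0,0,0]]]'
python3 -m pendant '[[[-0.4,0,0],[0,0,0]],[[-0.4,0,0],[0,0,0]],[[-0.4,0.01,0],[0,0,0]],[[-0.4,0.01,0],[0,0,0]],[[-0.4,0.01,0],[0,0,0]]]'
python3 -m pendant '[[[-0.4,0.01,0],[0,0,0]],[[-0.4,0.01,0],[0,0,0]],[[-0.4,0.01,0],[0,0,0]],[[-0.3,0.01,0],[0,0,0]],[[0,0,0],[0,0,0]]]'
```

```text
t: 47.7
tool_pos: [0.4721, -0.173, 0.0506]
tcp_rot: [[-0.01, 1.0, 0.001], [1.0, 0.01, 0.0], [0.0, 0.001, -1.0]]
contact_force: [3.7, 1.6, -2.3]
finger_gap: 0.707
finger_force: 11.8
t: 48.2
tool_pos: [0.4732, -0.2533, 0.0503]
tcp_rot: [[-0.01, 1.0, -0.001], [1.0, 0.01, 0.0], [0.0, -0.001, -1.0]]
contact_force: [2.2, 1.3, -1.9]
finger_gap: 0.705
finger_force: 11.9
t: 48.7
tool_pos: [0.4753, -0.314, 0.0506]
tcp_rot: [[-0.009, 1.0, -0.001], [1.0, 0.009, -0.001], [-0.001, -0.001, -1.0]]
contact_force: [-1.1, -1.1, 1.0]
finger_gap: 0.708
finger_force: 12.0
```

```bash

python3 -m pendant '[[[-0.2,0,0],[0,0,0]],[[-0.2,0,0],[0,0,0]],[[-0.2,0,0],[0,0,0]],[[-0.1,0,0],[0,0,0]],[[0,0,0],[0,0,0]]]'
python3 -m pendant '[[[-0.15,0,0],[0,0,0]],[[-0.1,0,0],[0,0,0]],[[0,0,0],[0,0,0]]]'
```

```text
t: 49.2
tool_pos: [0.4759, -0.3405, 0.0505]
tcp_rot: [[-0.01, 1.0, -0.001], [1.0, 0.01, -0.0], [-0.0, -0.001, -1.0]]
contact_force: [0.1, -0.7, 0.8]
finger_gap: 0.708
finger_force: 12.0
t: 49.5
tool_pos: [0.476, -0.3504, 0.0505]
tcp_rot: [[-0.01, 1.0, -0.001], [1.0, 0.01, -0.0], [-0.0, -0.001, -1.0]]
contact_force: [0.2, 0.4, 0.2]
finger_gap: 0.711
finger_force: 12.0
```

```bash

python3 -m pendant '[[[-0.06,0,0],[0,0,0]],[[-0.06,0,0],[0,0,0]],[[0,0,0],[0,0,0]]]'
python3 -m pendant '[[[-0.06,0,0],[0,0,0]],[[-0.06,0,0],[0,0,0]],[[0,0,0],[0,0,0]]]'
```

```text
t: 49.8
tool_pos: [0.476, -0.3549, 0.0504]
tcp_rot: [[-0.01, 1.0, -0.001], [1.0, 0.01, -0.0], [-0.0, -0.001, -1.0]]
contact_force: [-0.7, 0.3, -0.5]
finger_gap: 0.706
finger_force: 12.0
t: 50.1
tool_pos: [0.4761, -0.3598, 0.0505]
tcp_rot: [[-0.01, 1.0, -0.001], [1.0, 0.01, -0.0], [-0.0, -0.001, -1.0]]
contact_force: [0.3, 0.2, -0.3]
finger_gap: 0.707
finger_force: 12.0
```

```bash

python3 -m pendant '[[[-0.06,0,0],[0,0,0]],[[-0.06,0,0],[0,0,0]],[[0,0,0],[0,0,0]]]' | grep -E "pos|force"
python3 -m pendant '[[[-0.06,0,0],[0,0,0]],[[-0.06,0,0],[0,0,0]],[[0,0,0],[0,0,0]]]'| grep -E "pos|force"
python3 -c "
from h import *
w=grab('wrist','w19');grab('scene','scene19')
for p in((.474,-.36,.064),(.474,-.384,.05),(.51,-.384,.036),(.50,-.12,.036)):print(proj(w,p))"
```

```text
tool_pos: [0.4761, -0.3639, 0.0503]
contact_force: [0.5, 2.1, 0.4]
finger_force: 11.9
tool_pos: [0.4762, -0.3658, 0.05]
contact_force: [0.2, 12.5, 4.5]
finger_force: 11.8
[252.85041618 249.59067115]
[252.91951682 274.97952637]
[310.1836899  263.42056755]
[ 326.85894885 -353.46235844]
```

```bash

python3 -m pendant '[[[0.1,0,0],[0,0,0]],[[0,0,0],[0,0,0]],[[0,0,0],[0,0,0]],[[0,0,0],[0,0,0]]]' 0.14 | grep -E "pos|force|gap"
python3 -m pendant '[[[0.2,0,-0.3],[0,0,0]],[[0.1,0,-0.8],[0,0,0]],[[0.1,0,-0.9],[0,0,0]],[[0,0,-0.9],[0,0,0]],[[0,0,-0.9],[0,0,0]]]' >/dev/null
python3 -m pendant '[[[0,0,-0.7],[0,0,0]],[[0,0,0],[0,0,0]],[[0,0,0],[0,0,0]]]' | grep -E "pos|t:"
python3 - <<'E'
from h import *
w=grab('wrist','w20');c,r=cans(w);print(c);c,_=cans(grab('top','top20'));print(c)
cv2.imwrite('pics/rw20.png',cv2.resize(r,None,fx=.7,fy=.7)[:,:,::-1]);print(proj(w,(.474,-.353,.064)),r.shape)
t=load('top');fr=cv2.cvtColor(t['frame'],cv2.COLOR_RGB2GRAY)
for x in(.474,):
    ys=np.arange(-.42,-.27,.002);print([int(fr[int(round(p[1])),int(round(p[0]))]) for p in(proj(t,(x,y,.064)) for y in ys)])
E
```

```text
tool_pos: [0.4762, -0.3657, 0.0507]
contact_force: [0.3, -0.4, 0.1]
finger_gap: 0.851
finger_force: 0.0
t: 52.0
tool_pos: [0.4765, -0.3491, 0.232]
tcp_rot: [[-0.011, 1.0, 0.001], [1.0, 0.011, -0.002], [-0.002, 0.001, -1.0]]
[[ 0.4718 -0.3082 31.6   ]]
[]
[254.57822189 177.20411852] (800, 1080, 3)
[80, 119, 133, 135, 135, 135, 135, 138, 143, 143, 143, 136, 139, 148, 149, 149, 144, 124, 102, 80, 80, 56, 43, 40, 37, 42, 42, 52, 94, 139, 150, 150, 139, 117, 96, 99, 103, 103, 100, 114, 120, 94, 94, 71, 71, 80, 89, 85, 85, 83, 82, 80, 86, 86, 93, 110, 129, 134, 136, 136, 136, 140, 135, 136, 136, 136, 136, 128, 116, 107, 107, 94, 67, 44, 40]
```

```bash
python3 - <<'E'
from h import *
w=load('wrist');fr=w['frame']
for z in(.064,):
    for x in(.455,.474,.49):
        print(x,[(round(float(y),3),tuple(int(k) for k in fr[int(round(p[1])),int(round(p[0]))])) for y in np.arange(-.40,-.26,.005) for p in[proj(w,(x,y,z))] if 0<p[1]<384])
E
```

```text
0.455 [(-0.4, (210, 205, 191)), (-0.395, (183, 180, 169)), (-0.39, (201, 200, 183)), (-0.385, (172, 170, 162)), (-0.38, (117, 120, 117)), (-0.375, (63, 64, 65)), (-0.37, (59, 61, 63)), (-0.365, (93, 93, 87)), (-0.36, (202, 200, 184)), (-0.355, (130, 128, 120)), (-0.35, (135, 132, 123)), (-0.345, (132, 130, 120)), (-0.34, (130, 128, 118)), (-0.335, (110, 108, 101)), (-0.33, (89, 88, 89)), (-0.325, (89, 88, 89)), (-0.32, (119, 113, 107)), (-0.315, (118, 111, 108)), (-0.31, (115, 110, 105)), (-0.305, (117, 111, 104)), (-0.3, (120, 115, 107)), (-0.295, (116, 107, 102)), (-0.29, (141, 142, 139)), (-0.285, (132, 130, 129)), (-0.28, (136, 133, 124)), (-0.275, (205, 201, 186)), (-0.27, (197, 196, 180)), (-0.265, (199, 196, 181)), (-0.26, (207, 203, 190))]
0.474 [(-0.4, (203, 200, 184)), (-0.395, (173, 173, 157)), (-0.39, (197, 194, 180)), (-0.385, (169, 169, 157)), (-0.38, (125, 126, 128)), (-0.375, (67, 68, 67)), (-0.37, (65, 66, 65)), (-0.365, (84, 85, 81)), (-0.36, (210, 207, 191)), (-0.355, (129, 128, 120)), (-0.35, (133, 131, 122)), (-0.345, (202, 199, 185)), (-0.34, (182, 179, 165)), (
[... 473 characters left out ...]
 (-0.39, (194, 192, 176)), (-0.385, (179, 176, 167)), (-0.38, (120, 124, 126)), (-0.375, (62, 66, 64)), (-0.37, (60, 63, 62)), (-0.365, (74, 73, 71)), (-0.36, (132, 129, 119)), (-0.355, (129, 129, 120)), (-0.35, (127, 126, 116)), (-0.345, (126, 123, 116)), (-0.34, (132, 130, 120)), (-0.335, (120, 118, 108)), (-0.33, (83, 80, 83)), (-0.325, (104, 99, 95)), (-0.32, (115, 110, 106)), (-0.315, (113, 108, 102)), (-0.31, (116, 110, 103)), (-0.305, (180, 169, 160)), (-0.3, (176, 169, 158)), (-0.295, (176, 168, 157)), (-0.29, (177, 168, 156)), (-0.285, (159, 158, 156)), (-0.28, (106, 105, 104)), (-0.275, (204, 199, 186)), (-0.27, (203, 201, 185)), (-0.265, (200, 197, 181)), (-0.26, (200, 195, 181))]
```

Can 1 was at the stop, but it now sits 45 mm back in the lane at (.472,-.308). That is probably the announced knock. The next can will push it home. Going for can C.

```bash

python3 -m pendant '[[[0.6,0.15,0],[0,0,0]],[[0.9,0.2,0],[0,0,0]],[[0.9,0.2,0],[0,0,0]],[[0.9,0.2,0],[0,0,0]],[[0.9,0.2,0],[0,0,0]]]' >/dev/null
python3 -m pendant '[[[0.9,0.2,0],[0,0,0]],[[0.9,0.2,0],[0,0,0]],[[0.9,0.2,0],[0,0,0]],[[0.9,0.15,0],[0,0,0]],[[0.8,0.1,0],[0,0,0]]]' >/dev/null
python3 -m pendant '[[[0,0,0],[0,0,0]],[[0,0,0],[0,0,0]],[[0,0,0],[0,0,0]],[[0,0,0],[0,0,0]]]' | grep -E "pos|t:"
python3 - <<'E'
from h import *
print(cans(grab('wrist','w21'))[0]);tooldelta([.544,-.005,.05])
E
```

```text
t: 53.5
tool_pos: [0.5442, -0.0054, 0.2299]
tcp_rot: [[-0.009, 1.0, -0.002], [1.0, 0.009, -0.0], [-0.0, -0.002, -1.0]]
[[ 6.438e-01  1.220e-02  3.100e+01]
 [ 5.447e-01 -3.300e-03  3.095e+01]
 [ 6.342e-01 -9.180e-02  3.105e+01]
 [ 7.302e-01  4.580e-02  3.160e+01]]
pos [ 0.5443 -0.0053  0.2301] yaw 90.51 tilt -0.00 t 53.5 F [-0.4 -0.4  0.1]
shift units [ 0.01 -0.    4.5 ] turnz units None
```

```bash

python3 -m pendant '[[[0.03,0,0.8],[0,0,0]],[[0,0,0.9],[0,0,0]],[[0,0,0.9],[0,0,0]],[[0,0,0.9],[0,0,0]],[[0,0,0.5],[0,0,0]]]' >/dev/null
python3 -m pendant '[[[0,0,0.25],[0,0,0]],[[0,0,0.22],[0,0,0]],[[0,0,0],[0,0,0]],[[0,0,0],[0,0,0]]]' | grep -E "pos|force"
python3 -m pendant '[[[0,0,0],[0,0,0]],[[0,0,0],[0,0,0]],[[0,0,0],[0,0,0]],[[0,0,0],[0,0,0]]]' 1 15 | grep -E "pos|force|gap"
python3 -m pendant '[[[-0.1,-0.2,0],[0,0,0]],[[-0.2,-0.4,0],[0,0,0]],[[-0.2,-0.4,0],[0,0,0]],[[-0.2,-0.4,0],[0,0,0]],[[-0.2,-0.3,0],[0,0,0]]]' | grep -E "pos|force|gap"
python3 -m pendant '[[[-0.3,-0.12,0],[0,0,0]],[[-0.4,0,0],[0,0,0]],[[-0.4,0,0],[0,0,0]],[[-0.3,0,0],[0,0,0]],[[0,0,0],[0,0,0]]]'| grep -E "pos|force|gap"
python3 - <<'E'
from h import *
y=-.2;tooldelta([.470-.0187*(y+.13),y,.05]); y=-.28;tooldelta([.470-.0187*(y+.13),y,.05])
E
```

```text
tool_pos: [0.5453, -0.0034, 0.0527]
contact_force: [-0.7, 0.7, 0.2]
finger_force: 0.0
tool_pos: [0.545, -0.0031, 0.0525]
contact_force: [-1.5, 0.5, 4.5]
finger_gap: 0.707
finger_force: 15.0
tool_pos: [0.477, -0.0401, 0.0525]
contact_force: [2.5, 1.9, 4.9]
finger_gap: 0.705
finger_force: 15.0
tool_pos: [0.4723, -0.0976, 0.052]
contact_force: [-0.9, -2.3, 8.1]
finger_gap: 0.704
finger_force: 15.0
pos [ 0.4723 -0.0976  0.052 ] yaw 90.52 tilt -0.06 t 55.9 F [-0.9 -2.3  8.1]
shift units [-2.56 -0.05  0.05] turnz units None
pos [ 0.4723 -0.0976  0.052 ] yaw 90.52 tilt -0.06 t 55.9 F [-0.9 -2.3  8.1]
shift units [-4.56 -0.03  0.05] turnz units None
```

```bash

python3 -m pendant '[[[-0.3,-0.03,-0.04],[0,0,0]],[[-0.3,-0.02,0],[0,0,0]],[[-0.4,0,0],[0,0,0]],[[-0.4,0,0],[0,0,0]],[[-0.4,0,0],[0,0,0]]]' | grep -E "pos|force|gap"
python3 -m pendant '[[[-0.4,0,0],[0,0,0]],[[-0.4,0,0],[0,0,0]],[[-0.4,0.01,0],[0,0,0]],[[-0.4,0.01,0],[0,0,0]],[[-0.3,0.01,0],[0,0,0]]]' | grep -E "pos|force|gap"
python3 -m pendant '[[[-0.2,0,0],[0,0,0]],[[-0.2,0,0],[0,0,0]],[[-0.15,0,0],[0,0,0]],[[-0.1,0,0],[0,0,0]],[[0,0,0],[0,0,0]]]' | grep -E "pos|force|gap"
python3 -m pendant '[[[-0.1,0,0],[0,0,0]],[[-0.1,0,0],[0,0,0]],[[0,0,0],[0,0,0]]]' | grep -E "pos|force|gap"
```

```text
tool_pos: [0.4706, -0.1689, 0.0526]
contact_force: [0.3, 1.3, -1.1]
finger_gap: 0.707
finger_force: 15.0
tool_pos: [0.4733, -0.2455, 0.0532]
contact_force: [0.3, -0.8, -2.6]
finger_gap: 0.708
finger_force: 15.0
tool_pos: [0.4736, -0.2702, 0.0533]
contact_force: [-1.0, -0.1, -2.4]
finger_gap: 0.707
finger_force: 15.0
tool_pos: [0.4737, -0.2783, 0.0533]
contact_force: [0.9, 0.7, -1.9]
finger_gap: 0.709
finger_force: 15.0
```

```bash

python3 -m pendant '[[[-0.1,0,0],[0,0,0]],[[-0.1,0,0],[0,0,0]],[[0,0,0],[0,0,0]]]' | grep -E "pos|force|gap"
python3 -m pendant '[[[-0.08,0,0],[0,0,0]],[[-0.08,0,0],[0,0,0]],[[0,0,0],[0,0,0]]]' | grep -E "pos|force|gap"
python3 -m pendant '[[[-0.05,0,0],[0,0,0]],[[-0.05,0,0],[0,0,0]],[[0,0,0],[0,0,0]]]' | grep -E "pos|force|gap"
```

```text
tool_pos: [0.4738, -0.2865, 0.0533]
contact_force: [0.6, 0.8, -2.2]
finger_gap: 0.709
finger_force: 15.0
tool_pos: [0.4738, -0.2928, 0.0533]
contact_force: [-0.3, 0.6, -1.6]
finger_gap: 0.703
finger_force: 15.0
tool_pos: [0.4739, -0.2965, 0.0533]
contact_force: [0.1, 0.4, -1.8]
finger_gap: 0.712
finger_force: 15.0
```

```bash

python3 -m pendant '[[[-0.06,0,0],[0,0,0]],[[-0.06,0,0],[0,0,0]],[[0,0,0],[0,0,0]]]' | grep -E "pos|force|gap"
python3 -m pendant '[[[-0.06,0,0],[0,0,0]],[[-0.06,0,0],[0,0,0]],[[0,0,0],[0,0,0]]]' | grep -E "pos|force|gap"
python3 - <<'E'
from h import *
grab('scene','sc22');grab('top','t22');w=grab('wrist','w22')
fr=w['frame']
print([(round(float(y),3),tuple(int(k) for k in fr[int(round(p[1])),int(round(p[0]))])) for y in np.arange(-.32,-.22,.004) for p in[proj(w,(.473,y,.064))] if 0<p[1]<384])
E
```

```text
tool_pos: [0.4738, -0.2998, 0.0531]
contact_force: [-0.9, 7.5, 1.7]
finger_gap: 0.707
finger_force: 15.0
tool_pos: [0.4735, -0.3014, 0.0526]
contact_force: [0.0, 17.4, 5.9]
finger_gap: 0.707
finger_force: 15.0
[(-0.32, (62, 65, 68)), (-0.316, (53, 56, 55)), (-0.312, (118, 111, 106)), (-0.308, (115, 109, 104)), (-0.304, (131, 124, 119)), (-0.3, (114, 108, 102)), (-0.296, (119, 114, 107)), (-0.292, (143, 137, 128)), (-0.288, (104, 98, 99)), (-0.284, (105, 102, 102)), (-0.28, (107, 107, 104)), (-0.276, (104, 100, 101)), (-0.272, (109, 105, 105)), (-0.268, (85, 88, 83)), (-0.264, (106, 103, 101)), (-0.26, (108, 105, 105)), (-0.256, (105, 100, 101)), (-0.252, (110, 106, 106)), (-0.248, (107, 105, 105)), (-0.244, (138, 136, 137)), (-0.24, (141, 139, 137)), (-0.236, (141, 136, 137)), (-0.232, (164, 164, 153)), (-0.228, (236, 234, 224)), (-0.224, (235, 234, 225))]
```

```bash

python3 -m pendant '[[[0.1,0,0],[0,0,0]],[[0,0,0],[0,0,0]]]' | grep -E "pos|force|gap"
python3 -m pendant '[[[0,0,0],[0,0,0]],[[0,0,0],[0,0,0]],[[0,0,0],[0,0,0]]]' 0.14 | grep -E "pos|force|gap"
python3 -m pendant '[[[0,0,-0.4],[0,0,0]],[[0,0,-0.8],[0,0,0]],[[0,0,-0.9],[0,0,0]],[[0,0,-0.9],[0,0,0]],[[0,0,-0.9],[0,0,0]]]' >/dev/null
python3 -m pendant '[[[0.5,0,-0.6],[0,0,0]],[[0.8,0,0],[0,0,0]],[[0.8,0,0],[0,0,0]],[[0,0,0],[0,0,0]],[[0,0,0],[0,0,0]]]' | grep -E "pos|t:"
python3 - <<'E'
from h import *
w=grab('wrist','w23');print(cans(w)[0]);print(cans(grab('top'))[0]);tooldelta([.644,.012,.23])
E
```

```text
tool_pos: [0.4739, -0.3006, 0.0531]
contact_force: [0.2, 6.0, 0.5]
finger_gap: 0.71
finger_force: 15.0
tool_pos: [0.4742, -0.3028, 0.0537]
contact_force: [0.3, 0.9, -0.5]
finger_gap: 0.838
finger_force: 0.0
t: 60.8
tool_pos: [0.4735, -0.2179, 0.2347]
tcp_rot: [[-0.012, 1.0, 0.001], [1.0, 0.012, -0.002], [-0.002, 0.001, -1.0]]
[[ 0.6278 -0.1278 30.3   ]
 [ 0.4748 -0.3532 30.9   ]
 [ 0.4762 -0.2412 31.05  ]
 [ 0.7302 -0.2168 32.7   ]]
[]
pos [ 0.4733 -0.2187  0.234 ] yaw 90.58 tilt -0.06 t 60.9 F [-0.3 -0.4  0.1]
shift units [5.72 4.32 0.09] turnz units None
```

View pics/w23.png

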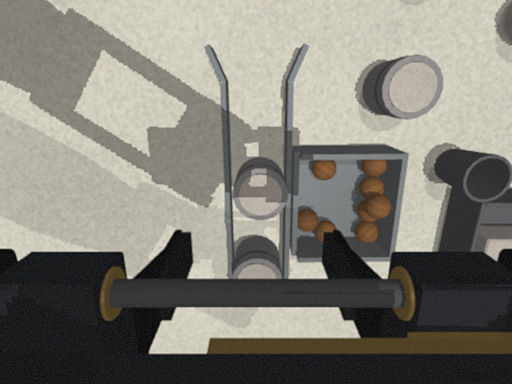

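This view shows two cans in the lane, at (260,190) and (257,283), with a gap between them. All 8 balls are in the well, and can B at (411,85) has been knocked about 36 mm. Cans shift a bit on release, so I'll finish with a push from behind using closed fingers. Next is can A.

```bash

python3 -m pendant '[[[0.7,0.4,0],[0,0,0]],[[0.8,0.65,0],[0,0,0]],[[0.8,0.65,0],[0,0,0]],[[0.8,0.65,0],[0,0,0]],[[0.8,0.65,0],[0,0,0]]]' >/dev/null
python3 -m pendant '[[[0.8,0.65,0],[0,0,0]],[[0.7,0.55,0],[0,0,0]],[[0.32,0.12,0],[0,0,0]],[[0,0,0],[0,0,0]],[[0,0,0],[0,0,0]]]' | grep -E "pos|t:"
python3 - <<'E'
from h import *
w=grab('wrist','w24');print(cans(w)[0]);tooldelta([.644,.012,.05])
E
```

```text
t: 61.9
tool_pos: [0.6432, 0.0115, 0.2327]
tcp_rot: [[-0.01, 1.0, -0.002], [1.0, 0.01, -0.001], [-0.001, -0.002, -1.0]]
[[ 6.452e-01  1.220e-02  3.050e+01]
 [ 7.438e-01  4.580e-02  3.270e+01]
 [ 6.308e-01 -1.278e-01  3.215e+01]]
pos [0.6431 0.0112 0.233 ] yaw 90.53 tilt -0.03 t 62.0 F [0.2 0.  0.7]
shift units [0.02 0.03 4.57] turnz units None
```

```bash

python3 -m pendant '[[[0.02,0.03,0.8],[0,0,0]],[[0,0,0.9],[0,0,0]],[[0,0,0.9],[0,0,0]],[[0,0,0.9],[0,0,0]],[[0,0,0.5],[0,0,0]]]' >/dev/null
python3 -m pendant '[[[0,0,0.3],[0,0,0]],[[0,0,0.2],[0,0,0]],[[0,0,0],[0,0,0]],[[0,0,0],[0,0,0]]]' | grep -E "pos|force"
python3 -m pendant '[[[0,0,0],[0,0,0]],[[0,0,0],[0,0,0]],[[0,0,0],[0,0,0]],[[0,0,0],[0,0,0]]]' 1 15 | grep -E "pos|force|gap"
python3 -m pendant '[[[0,-0.3,0],[0,0,0]],[[-0.1,-0.5,0],[0,0,0]],[[-0.1,-0.5,0],[0,0,0]],[[-0.1,-0.5,0],[0,0,0]],[[-0.1,-0.5,0],[0,0,0]]]' | grep -E "pos|force|gap"
python3 -m pendant '[[[-0.2,-0.5,0],[0,0,0]],[[-0.2,-0.5,0],[0,0,0]],[[-0.2,-0.5,0],[0,0,0]],[[-0.2,-0.3,0],[0,0,0]],[[0,0,0],[0,0,0]]]' | grep -E "pos|force|gap"
python3 -m pendant '[[[0,0,0],[0,0,0]],[[0,0,0],[0,0,0]]]' | grep -E "pos|force|gap"
python3 - <<'E'
from h import *
y=-.17;tooldelta([.470-.0187*(y+.13),y,.052])
E
```

```text
tool_pos: [0.6456, 0.0131, 0.0546]
contact_force: [0.4, 0.6, 0.2]
finger_force: 0.0
tool_pos: [0.6453, 0.0136, 0.0541]
contact_force: [-0.5, 0.0, 4.2]
finger_gap: 0.708
finger_force: 15.0
tool_pos: [0.5535, -0.0035, 0.0542]
contact_force: [1.9, 0.7, 3.3]
finger_gap: 0.704
finger_force: 15.0
tool_pos: [0.4801, -0.0371, 0.054]
contact_force: [-4.5, -1.5, 8.1]
finger_gap: 0.708
finger_force: 15.0
tool_pos: [0.4803, -0.037, 0.054]
contact_force: [-7.1, -2.3, 10.5]
finger_gap: 0.708
finger_force: 15.0
pos [ 0.4803 -0.037   0.054 ] yaw 90.61 tilt -0.07 t 64.5 F [-7.1 -2.3 10.5]
shift units [-3.32 -0.27  0.06] turnz units None
```

```bash

python3 -m pendant '[[[-0.1,-0.12,-0.04],[0,0,0]],[[-0.3,-0.13,0],[0,0,0]],[[-0.4,0,0],[0,0,0]],[[-0.4,0,0],[0,0,0]],[[-0.4,0,0],[0,0,0]]]' | grep -E "pos|force|gap"
python3 -m pendant '[[[-0.4,0,0],[0,0,0]],[[-0.4,0,0],[0,0,0]],[[-0.3,0,0],[0,0,0]],[[-0.3,0,0],[0,0,0]],[[0,0,0],[0,0,0]]]' | grep -E "pos|force|gap"
python3 - <<'E'
from h import *
w=grab('wrist','w25');print(cans(w)[0]);grab('top','t25')
y=-.17;tooldelta([.470-.0187*(y+.13),y,.052])
E
```

```text
tool_pos: [0.4721, -0.1013, 0.0558]
contact_force: [-0.6, 1.0, 0.8]
finger_gap: 0.705
finger_force: 15.0
tool_pos: [0.4722, -0.158, 0.055]
contact_force: [-1.3, -1.6, 3.4]
finger_gap: 0.708
finger_force: 15.0
[[ 0.6142 -0.1212 31.05  ]]
pos [ 0.4723 -0.157   0.0551] yaw 90.57 tilt -0.05 t 65.5 F [-1.9 -1.9  3.8]
shift units [-0.32 -0.04  0.08] turnz units None
```

```bash

python3 -m pendant '[[[0,0,0],[0,0,0]],[[0,0,0],[0,0,0]],[[0,0,0],[0,0,0]]]' 0.2 | grep -E "pos|force|gap"
python3 -c "
from h import *
w=grab('wrist','w26a');print(cans(w)[0])"
python3 -m pendant '[[[0,0,-0.4],[0,0,0]],[[0,0,-0.8],[0,0,0]],[[0,0,-0.9],[0,0,0]],[[0,0,-0.9],[0,0,0]],[[0,0,-0.9],[0,0,0]]]' 0.14 >/dev/null
python3 -m pendant '[[[0.5,0,-0.6],[0,0,0]],[[0.3,0.5,0],[0,0,0]],[[0,0.8,0],[0,0,0]],[[0,0.8,0],[0,0,0]],[[0,0.8,0],[0,0,0]]]' | grep -E "pos|t:"
python3 -m pendant '[[[0,0.8,0],[0,0,0]],[[0,0.3,0],[0,0,0]],[[0,0,0],[0,0,0]],[[0,0,0],[0,0,0]]]' | grep -E "pos|t:"
python3 - <<'E'
from h import *
w=grab('wrist','w26');print(cans(w)[0]);print(cans(grab('top','t26'))[0]);tooldelta([.631,-.128,.05])
E
```

```text
tool_pos: [0.4723, -0.1556, 0.0546]
contact_force: [-0.1, -0.0, -0.4]
finger_gap: 0.791
finger_force: 0.0
[[ 0.4668 -0.1038 30.5   ]]
t: 66.9
tool_pos: [0.5894, -0.1224, 0.2347]
tcp_rot: [[-0.011, 1.0, -0.001], [1.0, 0.011, 0.0], [0.0, -0.001, -1.0]]
t: 67.3
tool_pos: [0.6317, -0.1222, 0.234]
tcp_rot: [[-0.011, 1.0, -0.002], [1.0, 0.011, 0.0], [0.0, -0.002, -1.0]]
[[ 0.6287 -0.1267 30.5   ]
 [ 0.4662 -0.1043 31.05  ]]
[[ 0.4738 -0.3532 30.2   ]]
pos [ 0.6314 -0.1224  0.2346] yaw 90.60 tilt 0.01 t 67.4 F [0.4 0.5 0.1]
shift units [-0.14 -0.    4.61] turnz units None
```

```bash

python3 -m pendant '[[[-0.1,-0.04,0.8],[0,0,0]],[[0,0,0.9],[0,0,0]],[[0,0,0.9],[0,0,0]],[[0,0,0.9],[0,0,0]],[[0,0,0.5],[0,0,0]]]' >/dev/null
python3 -m pendant '[[[0,0,0.3],[0,0,0]],[[0,0,0.2],[0,0,0]],[[0,0,0],[0,0,0]],[[0,0,0],[0,0,0]]]' | grep -E "pos|force"
python3 -m pendant '[[[0,0,0],[0,0,0]],[[0,0,0],[0,0,0]],[[0,0,0],[0,0,0]],[[0,0,0],[0,0,0]]]' 1 20 | grep -E "pos|force|gap"
python3 -m pendant '[[[0.2,0,-0.04],[0,0,0]],[[0.5,0,0],[0,0,0]],[[0.5,0,0],[0,0,0]],[[0.5,0,0],[0,0,0]],[[0.4,0,0],[0,0,0]]]' | grep -E "pos|force|gap"
python3 -m pendant '[[[0.3,0,0],[0,0,0]],[[0.2,-0.2,0],[0,0,0]],[[0,-0.5,0],[0,0,0]],[[0,-0.5,0],[0,0,0]],[[0,-0.5,0],[0,0,0]]]' | grep -E "pos|force|gap"
python3 -m pendant '[[[0,-0.5,0],[0,0,0]],[[0,-0.5,0],[0,0,0]],[[0,-0.5,0],[0,0,0]],[[0,-0.5,0],[0,0,0]],[[0,-0.3,0],[0,0,0]]]' | grep -E "pos|force|gap"
python3 -m pendant '[[[0,0,0],[0,0,0]],[[0,0,0],[0,0,0]],[[0,0,0],[0,0,0]]]' | grep -E "pos|force|gap"
python3 - <<'E'
from h import *
w=grab('wrist','w27');print(cans(w)[0]);grab('top','t27')
y=-.167;tooldelta([.470-.0187*(y+.13),y,.054])
E
```

```text
tool_pos: [0.6314, -0.1269, 0.0562]
contact_force: [0.1, 0.3, -0.1]
finger_force: 0.0
tool_pos: [0.6308, -0.1268, 0.0557]
contact_force: [-2.4, -0.0, 5.5]
finger_gap: 0.704
finger_force: 20.0
tool_pos: [0.6315, -0.0425, 0.0589]
contact_force: [0.3, -2.3, 2.3]
finger_gap: 0.702
finger_force: 20.0
tool_pos: [0.5616, -0.0231, 0.0569]
contact_force: [3.1, 0.1, 2.9]
finger_gap: 0.706
finger_force: 20.0
tool_pos: [0.481, -0.0199, 0.0633]
contact_force: [15.9, 9.6, 5.5]
finger_gap: 0.704
finger_force: 20.8
tool_pos: [0.4724, -0.0236, 0.0595]
contact_force: [1.4, 4.3, 17.5]
finger_gap: 0.545
finger_force: 20.2
[[ 0.4608 -0.0308 30.5   ]]
pos [ 0.4724 -0.0236  0.0595] yaw 90.58 tilt 0.05 t 70.6 F [ 1.6  5.6 17.9]
shift units [-3.58 -0.08  0.13] turnz units None
```

```bash

python3 -m pendant '[[[0,0,-0.15],[0,0,0]],[[0,0,0],[0,0,0]],[[0,0,0],[0,0,0]],[[0,0,0],[0,0,0]]]' 0.05 | grep -E "pos|force|gap"
python3 -m pendant '[[[0,0,-0.4],[0,0,0]],[[0,0,-0.8],[0,0,0]],[[0,0,-0.9],[0,0,0]],[[0,0,-0.9],[0,0,0]],[[0,0,-0.9],[0,0,0]]]' >/dev/null
python3 -m pendant '[[[0,0,-0.4],[0,0,0]],[[0,0,0],[0,0,0]],[[0,0,0],[0,0,0]]]' | grep -E "pos|t:"
python3 - <<'E'
from h import *
w=grab('wrist','w28');print(cans(w)[0]);t=grab('top','t28');print(cans(t)[0]);s=grab('scene','s28')
# lid-coloured blobs in scene/top for check
for z in(.064,):
  for (x,y) in((.461,-.031),):
    print([(round(float(q),3),tuple(int(k) for k in w['frame'][int(round(p[1])),int(round(p[0]))])) for q in np.arange(y-.05,y+.06,.006) for p in[proj(w,(x,q,z))] if 0<p[1]<384])
E
```

```text
tool_pos: [0.4684, -0.0242, 0.0615]
contact_force: [0.4, 0.0, -0.0]
finger_gap: 0.825
finger_force: 0.2
t: 71.8
tool_pos: [0.469, -0.0242, 0.2332]
tcp_rot: [[-0.01, 1.0, -0.002], [1.0, 0.01, 0.0], [0.0, -0.002, -1.0]]
[[ 0.4642 -0.1053 30.5   ]
 [ 0.5042 -0.0492 30.5   ]
 [ 0.4772 -0.2422 31.    ]]
[[ 0.4748 -0.3522 29.25  ]]
[(-0.081, (98, 95, 93)), (-0.075, (79, 76, 75)), (-0.069, (52, 52, 56)), (-0.063, (66, 64, 65)), (-0.057, (69, 66, 68)), (-0.051, (178, 176, 162)), (-0.045, (181, 177, 164)), (-0.039, (173, 172, 157)), (-0.033, (152, 150, 138)), (-0.027, (112, 110, 105)), (-0.021, (147, 145, 134)), (-0.015, (178, 175, 161)), (-0.009, (182, 179, 163)), (-0.003, (178, 175, 163)), (0.003, (178, 175, 162)), (0.009, (184, 182, 168)), (0.015, (117, 117, 106)), (0.021, (151, 147, 138)), (0.027, (181, 180, 164))]
```

```bash

python3 -m pendant '[[[-0.32,0.45,0.3],[0,0,0]],[[-0.3,0.43,0.6],[0,0,0]],[[0,0,0.9],[0,0,0]],[[0,0,0.9],[0,0,0]],[[0,0,0.9],[0,0,0]]]' 0.14 20 >/dev/null
python3 -m pendant '[[[0,0,0.8],[0,0,0]],[[0,0,0.6],[0,0,0]],[[0,0,0.3],[0,0,0]],[[0,0,0.05],[0,0,0]],[[0,0,0],[0,0,0]]]' | grep -E "pos|force"
python3 -m pendant '[[[0,0,0],[0,0,0]],[[0,0,0],[0,0,0]],[[0,0,0],[0,0,0]],[[0,0,0],[0,0,0]]]' 1 20 | grep -E "pos|force|gap"
python3 -m pendant '[[[0.2,-0.1,0],[0,0,0]],[[0.5,-0.2,0],[0,0,0]],[[0.5,-0.3,0],[0,0,0]],[[0.4,-0.2,0],[0,0,0]],[[0.2,0,0],[0,0,0]]]' | grep -E "pos|force|gap"
python3 -m pendant '[[[0.2,0,0],[0,0,0]],[[0,0,0],[0,0,0]],[[0,0,0],[0,0,0]],[[0,0,0],[0,0,0]]]' 0.14 | grep -E "pos|force|gap"
python3 -m pendant '[[[0,0,-0.8],[0,0,0]],[[0,0,-0.9],[0,0,0]],[[0,0,-0.9],[0,0,0]],[[0,0,-0.9],[0,0,0]],[[0,0,-0.9],[0,0,0]]]' >/dev/null
python3 -m pendant '[[[0,0,-0.8],[0,0,0]],[[0,0,0],[0,0,0]],[[0,0,0],[0,0,0]]]' 1 | grep -E "pos|t:"
python3 - <<'E'
from h import *
w=grab('wrist','w29');print(cans(w)[0]);t=grab('top','t29');print(cans(t)[0]);tooldelta([.468,-.058,.02])
E
```

```text
tool_pos: [0.5049, -0.0487, 0.0205]
contact_force: [-0.4, 0.6, 0.1]
finger_force: 0.0
tool_pos: [0.5056, -0.0489, 0.0216]
contact_force: [-1.3, 0.1, 6.8]
finger_gap: 0.706
finger_force: 20.0
tool_pos: [0.4724, 0.0236, 0.0216]
contact_force: [-0.7, -4.3, 5.5]
finger_gap: 0.708
finger_force: 20.0
tool_pos: [0.4717, 0.0309, 0.0201]
contact_force: [-0.7, -0.1, 1.0]
finger_gap: 0.851
finger_force: 0.0
t: 75.05
tool_pos: [0.4725, 0.0306, 0.2288]
tcp_rot: [[-0.01, 1.0, 0.0], [1.0, 0.01, -0.0], [-0.0, 0.0, -1.0]]
[[ 4.728e-01  2.670e-02  3.105e+01]
 [ 4.652e-01 -1.058e-01  3.100e+01]
 [ 7.062e-01  5.470e-02  3.215e+01]]
[]
pos [0.4712 0.0308 0.2268] yaw 90.58 tilt 0.02 t 75.2 F [-0.5 -0.1 -0.7]
shift units [-2.22 -0.08  5.17] turnz units None
```

```bash

python3 -m pendant '[[[-0.6,0,0],[0,0,0]],[[-0.8,-0.04,0.2],[0,0,0]],[[-0.5,-0.04,0.9],[0,0,0]],[[0,0,0.9],[0,0,0]],[[0,0,0.9],[0,0,0]]]' >/dev/null
python3 -m pendant '[[[0,0,0.9],[0,0,0]],[[0,0,0.9],[0,0,0]],[[0,0,0.4],[0,0,0]],[[0,0,0],[0,0,0]],[[0,0,0],[0,0,0]]]' | grep -E "pos|force|gap"
python3 -m pendant '[[[-0.2,0,0],[0,0,0]],[[-0.3,0,0],[0,0,0]],[[-0.3,0,0],[0,0,0]],[[-0.3,0,0],[0,0,0]],[[-0.3,0.01,0],[0,0,0]]]' | grep -E "pos|force"
python3 -m pendant '[[[-0.3,0.01,0],[0,0,0]],[[-0.3,0.01,0],[0,0,0]],[[-0.3,0.01,0],[0,0,0]],[[-0.3,0.01,0],[0,0,0]],[[-0.3,0.01,0],[0,0,0]]]' | grep -E "pos|force"
python3 -m pendant '[[[-0.15,0,0],[0,0,0]],[[-0.15,0,0],[0,0,0]],[[-0.1,0,0],[0,0,0]],[[0,0,0],[0,0,0]]]' | grep -E "pos|force"
python3 - <<'E'
from h import *
y=-.188;tooldelta([.470-.0187*(y+.13),y,.02])
E
```

```text
tool_pos: [0.4686, -0.0449, 0.0236]
contact_force: [0.3, 0.3, 0.2]
finger_gap: 0.002
finger_force: 0.0
tool_pos: [0.4708, -0.1025, 0.0251]
contact_force: [-0.3, 1.9, 1.1]
finger_force: 0.7
tool_pos: [0.4731, -0.1617, 0.0244]
contact_force: [-0.0, 2.9, 1.6]
finger_force: 1.7
tool_pos: [0.4733, -0.1776, 0.0244]
contact_force: [-1.0, -0.2, 0.4]
finger_force: 0.0
pos [ 0.4733 -0.1776  0.0244] yaw 90.60 tilt -0.03 t 77.5 F [-1.  -0.2  0.4]
shift units [-0.26 -0.06  0.11] turnz units None
```

```bash

python3 -m pendant '[[[-0.1,-0.02,0],[0,0,0]],[[-0.1,-0.02,0],[0,0,0]],[[-0.1,0,0],[0,0,0]],[[0,0,0],[0,0,0]]]' | grep -E "pos|force"
python3 -m pendant '[[[-0.1,0,0],[0,0,0]],[[-0.1,0,0],[0,0,0]],[[0,0,0],[0,0,0]]]' | grep -E "pos|force"
python3 -m pendant '[[[0.3,0,0],[0,0,0]],[[0.6,0,-0.3],[0,0,0]],[[0.5,0,-0.9],[0,0,0]],[[0.3,0,-0.9],[0,0,0]],[[0.3,0,-0.9],[0,0,0]]]' >/dev/null
python3 -m pendant '[[[0.8,0,-0.9],[0,0,0]],[[0.8,0,-0.9],[0,0,0]],[[0.5,0,-0.4],[0,0,0]],[[0,0,0],[0,0,0]],[[0,0,0],[0,0,0]]]' 0.14 20 | grep -E "pos|t:"
python3 - <<'E'
from h import *
w=grab('wrist','w30');print(cans(w)[0]);t=grab('top','t30');print(cans(t)[0]);tooldelta([.4728,.0267,.02])
E
```

```text
tool_pos: [0.4716, -0.1881, 0.0243]
contact_force: [-0.7, 7.1, 2.5]
finger_force: 3.5
tool_pos: [0.4714, -0.1884, 0.0244]
contact_force: [-0.3, 39.2, 19.9]
finger_force: 19.0
t: 79.25
tool_pos: [0.4705, -0.0336, 0.2323]
tcp_rot: [[-0.011, 1.0, -0.0], [1.0, 0.011, -0.001], [-0.001, -0.0, -1.0]]
[[ 4.718e-01  2.620e-02  3.105e+01]
 [ 4.698e-01 -2.292e-01  3.270e+01]
 [ 7.282e-01  4.520e-02  2.845e+01]]
[]
pos [ 0.4697 -0.0339  0.2309] yaw 90.56 tilt -0.01 t 79.3 F [-0.2 -0.3  0.3]
shift units [1.52 0.11 5.27] turnz units None
```

```bash

python3 -m pendant '[[[0.7,0.03,0],[0,0,0]],[[0.8,0.03,0.3],[0,0,0]],[[0,0,0.9],[0,0,0]],[[0,0,0.9],[0,0,0]],[[0,0,0.9],[0,0,0]]]' >/dev/null
python3 -m pendant '[[[0,0,0.9],[0,0,0]],[[0,0,0.9],[0,0,0]],[[0,0,0.4],[0,0,0]],[[0,0,0],[0,0,0]],[[0,0,0],[0,0,0]]]' | grep -E "pos|force|gap"
python3 -m pendant '[[[0,0,0],[0,0,0]],[[0,0,0],[0,0,0]],[[0,0,0],[0,0,0]],[[0,0,0],[0,0,0]]]' 1 20 | grep -E "pos|force|gap"
python3 -m pendant '[[[-0.2,0,0],[0,0,0]],[[-0.4,-0.02,0],[0,0,0]],[[-0.5,-0.02,0],[0,0,0]],[[-0.5,-0.02,0],[0,0,0]],[[-0.4,0,0],[0,0,0]]]' | grep -E "pos|force|gap"
python3 -m pendant '[[[-0.2,0,0],[0,0,0]],[[0,0,0],[0,0,0]],[[0,0,0],[0,0,0]]]' | grep -E "pos|force|gap"
python3 -m pendant '[[[0,0,0],[0,0,0]],[[0,0,0],[0,0,0]],[[0,0,0],[0,0,0]]]' 0.14 | grep -E "pos|force|gap"
python3 -m pendant '[[[0,0,-0.8],[0,0,0]],[[0,0,-0.9],[0,0,0]],[[0,0,-0.9],[0,0,0]],[[0.3,0,-0.9],[0,0,0]],[[0.5,0,-0.9],[0,0,0]]]' >/dev/null
python3 -m pendant '[[[0.7,0,-0.5],[0,0,0]],[[0,0,0],[0,0,0]],[[0,0,0],[0,0,0]]]' 1 | grep -E "pos|t:"
python3 - <<'E'
from h import *
w=grab('wrist','w31');c=cans(w)[0];print(c);tooldelta([.47,-.01,.02])
E
```

```text
tool_pos: [0.4713, 0.0262, 0.0237]
contact_force: [0.7, 0.3, -0.6]
finger_gap: 0.86
finger_force: 0.0
tool_pos: [0.4731, 0.0267, 0.0257]
contact_force: [-0.7, -1.8, 5.6]
finger_gap: 0.71
finger_force: 20.0
tool_pos: [0.4716, -0.0533, 0.0257]
contact_force: [0.4, 4.7, 6.5]
finger_gap: 0.712
finger_force: 20.0
tool_pos: [0.4718, -0.0623, 0.0257]
contact_force: [-0.0, -3.6, 4.6]
finger_gap: 0.709
finger_force: 20.0
tool_pos: [0.4701, -0.0607, 0.0241]
contact_force: [0.3, -0.9, 0.2]
finger_gap: 0.839
finger_force: 0.0
t: 82.65
tool_pos: [0.47, -0.0007, 0.2204]
tcp_rot: [[-0.012, 1.0, -0.0], [1.0, 0.012, -0.0], [-0.0, -0.0, -1.0]]
[[ 0.4718 -0.0628 30.5   ]
 [ 0.7268  0.0482 28.175 ]]
pos [ 0.4695 -0.0011  0.2194] yaw 90.65 tilt -0.00 t 82.7 F [-0.1 -0.4 -0.1]
shift units [-0.22  0.02  4.98] turnz units None
```

```bash

python3 -m pendant '[[[0,0.03,0.5],[0,0,0]],[[0,0,0.9],[0,0,0]],[[0,0,0.9],[0,0,0]],[[0,0,0.9],[0,0,0]],[[0,0,0.9],[0,0,0]]]' >/dev/null
python3 -m pendant '[[[0,0,0.7],[0,0,0]],[[0,0,0.1],[0,0,0]],[[0,0,0],[0,0,0]],[[0,0,0],[0,0,0]]]' | grep -E "pos|force|gap"
python3 -m pendant '[[[-0.2,0,0],[0,0,0]],[[-0.3,0,0],[0,0,0]],[[-0.3,0,0],[0,0,0]],[[-0.3,0,0],[0,0,0]],[[-0.3,0,0],[0,0,0]]]' | grep -E "pos|force"
python3 -m pendant '[[[-0.3,0,0],[0,0,0]],[[-0.3,0,0],[0,0,0]],[[-0.3,0,0],[0,0,0]],[[-0.2,0,0],[0,0,0]],[[0,0,0],[0,0,0]]]' | grep -E "pos|force"
python3 -m pendant '[[[-0.1,0,0],[0,0,0]],[[-0.1,0,0],[0,0,0]],[[-0.1,0,0],[0,0,0]],[[0,0,0],[0,0,0]]]' | grep -E "pos|force"
```

```text
tool_pos: [0.4719, -0.0015, 0.0254]
contact_force: [-0.1, -0.4, 0.6]
finger_gap: 0.006
finger_force: 0.0
tool_pos: [0.472, -0.0583, 0.0248]
contact_force: [-0.1, 2.3, 1.2]
finger_force: 1.0
tool_pos: [0.4722, -0.1024, 0.0244]
contact_force: [0.1, -0.6, 0.3]
finger_force: 0.0
tool_pos: [0.4723, -0.1134, 0.0244]
contact_force: [-0.6, -0.4, 0.2]
finger_force: 0.0
```

```bash

python3 -m pendant '[[[-0.1,0,0],[0,0,0]],[[-0.1,0,0],[0,0,0]],[[-0.05,0,0],[0,0,0]],[[0,0,0],[0,0,0]]]' | grep -E "pos|force"
python3 -m pendant '[[[-0.08,0,0],[0,0,0]],[[-0.06,0,0],[0,0,0]],[[0,0,0],[0,0,0]]]' | grep -E "pos|force"
python3 -m pendant '[[[0.15,0,0],[0,0,0]],[[0.4,0,0],[0,0,0]],[[0.6,0,-0.3],[0,0,0]],[[0.5,0,-0.9],[0,0,0]],[[0.3,0,-0.9],[0,0,0]]]' >/dev/null
python3 -m pendant '[[[0,0,-0.9],[0,0,0]],[[0,0,-0.9],[0,0,0]],[[0,0,-0.9],[0,0,0]],[[0,0,0],[0,0,0]]]' >/dev/null
python3 -m pendant '[[[-0.6,-0.5,0],[0,0,0]],[[-0.9,-0.8,0],[0,0,0]],[[-0.8,-0.8,0],[0,0,0]],[[-0.5,-0.4,0],[0,0,0]],[[0,0,0],[0,0,0]]]' | grep -E "pos|force|t:"
python3 - <<'E'
from h import *
w=grab('wrist','w32');print(cans(w)[0]);t=grab('top','t32');print(cans(t)[0]);balls(t,.019,8)
E
```

```text
tool_pos: [0.4724, -0.1235, 0.0245]
contact_force: [0.8, 0.2, -0.3]
finger_force: 0.0
tool_pos: [0.4723, -0.1262, 0.0244]
contact_force: [-0.3, 12.2, 4.1]
finger_force: 6.0
t: 87.1
tool_pos: [0.3712, -0.1658, 0.2159]
tcp_rot: [[-0.006, 1.0, -0.002], [1.0, 0.006, -0.001], [-0.001, -0.002, -1.0]]
contact_force: [0.6, -0.8, 0.1]
finger_force: 0.0
[[ 0.4722 -0.1667 29.95  ]
 [ 0.4718 -0.2292 30.5   ]]
[]
ball 67 [493.8  64.4] [ 0.96  -0.648  0.019]
ball 230 [353.7 188.5] [ 0.618 -0.268  0.019]
ball 92 [367.  214.3] [ 0.551 -0.302  0.019]
ball 29 [336.8 212.6] [ 0.554 -0.224  0.019]
ball 567 [337.9 336.6] [ 0.244 -0.225  0.019]
ball 4562 [386.  343.4] [ 0.23  -0.345  0.019]
ball 210 [434.  364.7] [ 0.181 -0.463  0.019]
ball 44 [439.3 374.9] [ 0.157 -0.475  0.019]
```

```bash

python3 -m pendant '[[[-0.5,0,0],[0,0,0]],[[-0.8,0,0],[0,0,0]],[[-0.8,0,0],[0,0,0]],[[-0.8,0,0],[0,0,0]],[[-0.5,0,0],[0,0,0]]]' >/dev/null
python3 -m pendant '[[[-0.8,0,0],[0,0,0]],[[-0.3,0,0],[0,0,0]],[[0,0,0],[0,0,0]],[[0,0,0],[0,0,0]]]' | grep -E "pos|force|t:"
python3 - <<'E'
from h import *
w=grab('wrist','w33');print(cans(w)[0]);t=grab('top','t33');print(cans(t)[0])
fr=t['frame']
m=(fr[215:275,160:190].max(2)<45).astype(np.uint8);n,l,st,ce=cv2.connectedComponentsWithStats(m);i=1+st[1:,4].argmax();print('handle top',ce[i]+[160,215],st[i])
E
```

```text
t: 88.1
tool_pos: [0.3753, -0.3424, 0.2159]
tcp_rot: [[-0.011, 1.0, -0.001], [1.0, 0.011, 0.002], [0.002, -0.001, -1.0]]
contact_force: [0.2, -0.0, -0.4]
finger_force: 0.0
[[ 0.4712 -0.2298 29.95  ]
 [ 0.4772 -0.2908 29.95  ]
 [ 0.4752 -0.3528 31.05  ]]
[]
handle top [174.60223048 244.94052045] [ 10  14  10  33 269]
```

```bash
python3 -c "
from plant import hand_in
print(hand_in())"
```

```text
the job is handed in; nothing more can be done
None
```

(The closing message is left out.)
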